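# Press a pack of cover plates with separator sheets under a toggle clamp

## Robot

A 6-joint arm with a two-finger parallel gripper is mounted at the origin on the work surface. World frame = base frame: x ahead of the robot, y to its left, z up, the work surface at z = 0. Lengths are in m, angles in rad, forces in N, time in s.
With the tool pointing down it reaches from about 0.375 to 0.9 m from the base axis. Payload 3.1 kg.
Tool frame: the origin (TCP) lies at the very end of the fingers, on their centre line; the grasp point (between the pads) lies 19 mm behind it; z points along the fingers, y is the line along which they close (so a half turn about z gives the same grasp; the last joint's range is limited). The gripper opens to 85 mm and grips with 20 to 120 N. Pads are 22 mm wide; open, the fingers measure 114 mm over their backs; the gripper's body (76 mm by 85 mm) begins 54 mm behind the grasp point. The pads swing forward as they close: fully open they stand 13 mm farther back than shut.
Start: joints at [-1.411, 0.527, 1.433, -0, 1.181, -0.178], TCP at [0.207, -0.59, 0.231] pointing down, gripper open.
Joint ranges: [-3.08, 3.08], [-0.75, 2.2], [0.22, 2.44], [-1.43, 4.57], [0, 2.65], [-2.85, 2.85]. Speed limits (rad/s): [2.79, 2.79, 3.14, 3.14, 3.14, 3.14].

## Interface

Orientations are given as a unit quaternion [x, y, z, w].
In Python, from station import telemetry, snapshot, ticket gives the robot as it stands.
- The arm moves only by the tool move_arm, never from a script. Its argument "commands" is text: rows parted by semicolons, each of 7 numbers parted by spaces: the shift along the tool's x, y, z in mm, then the turn, a rotation vector about the tool's x, y, z in degrees, then the opening, from -1 (shut) to 1 (fully open). A call has exactly 5 rows; each row is the pose to reach, as a shift and turn from the pose commanded when the call began, along the tool's axes at that moment; what a row does not reach only later rows make up. A row lasts 1/8 s, in which the tool goes at most 62.5 mm and 10.7 degrees, less where a joint would pass 70% of its speed; a pose out of reach is approached as far as the arm can. A call with a gripper value outside its range is refused whole. The fingers move at their own pace and stop on an object; "grip_force" is the grip in N (left out, the last holds). Time passes only in rows, so rows that repeat a pose let the fingers close, or fill a call up. It gives the time, the measured TCP pose, the force, the opening and the grip force at its end, in the units of the state.
- telemetry.sense(): the state, without advancing time (a new reading comes with each control period).
- snapshot(name): name is "scene" or "top"; returns a dict with "image" (400x640x3 uint8, red, green, blue), "fx", "fy", "cx", "cy" (pixels), "pose" (4x4, takes a point from camera to world coordinates). Camera axes: x right, y down, z forward; pixel columns grow to the right and rows downward; lengths in m; the calibration is good to about 2 mm. A picture is of the moment at which its call begins. There is no depth.
- ticket.sign_off(): hands the job in; it is judged then, once.
The state is a dict: "t": time; "q": joint angles; "qd": joint speeds; "tau": joint torques, N m; "tcp_pos": TCP position; "tool_rot": TCP orientation; "force": force on the tool from outside, world axes, zero at the start; "ft_torque": the same for the moment, N m; "finger_gap": opening from 0.0 (shut) to 1.0 (fully open); "gripper_force": force on a finger pad.
Only numpy, scipy, OpenCV 4.12 (cv2) and the standard library are available. Lean on these libraries where they do the work, as an engineer would, in place of code of your own. Each camera call takes 0.05 s, during which the arm holds its last target. There are 200 camera calls.

## Task

Stack all the aluminium cover plates squarely in the pressing nest between its brass posts, with exactly one yellow separator sheet between each two plates. Then swing the toggle clamp over centre by its red cross bar so that its foot presses on the bare top plate, leave it shut for at least three seconds, swing it back fully open, and lay one more yellow sheet on top of the pack as a cover. Leave any spare sheet in its blue holder, and leave the tape roll, spray can and wrench alone.

Things in the scene. Friction and masses are not known exactly. Their poses are not given: they have to be found in the camera images.
- nest_bed (a point): Centre of the nest's flat bed (dark steel base 270 x 100 mm, 8 mm high). x points from clamp to nest, z up. A plate or sheet lies with its 90 mm length along x between eight round-topped brass posts, 10 mm thick, 80 mm above the bed, with 3 mm play each side: at x +-36, y +-38 mm (long sides, their middles free for fingers) and x +-53, y +-20 mm (ends).
- clamp_hinge (a point): Hinge axis of the toggle clamp, 125 mm from the bed centre along the nest's -x and 77 mm above the bed. The axis lies along the nest's y. Red upright cheeks to 99 mm above the bench carry it.
- clamp (a joint): Toggle clamp angle. 0, at the stop: fully open, hold-down arm upright, handle lying level, back from the nest. It grows as the clamp is swung shut; at 1.57 the arm is level over the nest and the handle upright. Over centre at about 0.75: a spring (6 N at the cross bar) snaps it on to whichever side it is on. Shut on 3 plates it reads about 1.64, on 4 plates 1.50, on an empty nest 1.82.
- clamp_bar (a point): Middle of the clamp's red cross bar: round, 14 mm thick, 98 mm long, parallel to the hinge axis, on the end of a stem (16 mm wide, joining its middle) 130 mm from the hinge; 40 mm of bar are free on either side of the stem. From the hinge, at joint angle q, it is 130 cos q mm towards the nest's -x and 130 sin q mm up.
- clamp_pad (a point): Underside of the black rubber foot at the end of the hold-down arm, 125 mm from the hinge, 22 mm below the arm's middle line; when shut it presses on the middle of the stack's top.
- sheet_tray: Blue fixed holder for the separator sheets: base 116 x 64 x 6 mm, an upright stop 34 mm high at each end of its length (x), long sides open. Origin: centre of its underside, on the bench.
- tape: Bystander: green tape roll, 90 mm across, 24 mm high, on the bench. Origin at centre of underside.
- spray_can: Bystander: blue spray can, 56 mm across, 150 mm high. Origin at centre of underside.
- wrench: Bystander: steel wrench lying on the bench beyond the clamp.
- plate1: Aluminium cover plate with four black bolt holes, 90 (x) x 60 (y) x 10 mm, 0.14 to 0.28 kg, lying flat on the bench at the start; there are three or four (absent ones read None). Origin: centre of its underside.
- plate2: Aluminium cover plate with four black bolt holes, 90 (x) x 60 (y) x 10 mm, 0.14 to 0.28 kg, lying flat on the bench at the start; there are three or four (absent ones read None). Origin: centre of its underside.
- plate3: Aluminium cover plate with four black bolt holes, 90 (x) x 60 (y) x 10 mm, 0.14 to 0.28 kg, lying flat on the bench at the start; there are three or four (absent ones read None). Origin: centre of its underside.
- plate4: Aluminium cover plate with four black bolt holes, 90 (x) x 60 (y) x 10 mm, 0.14 to 0.28 kg, lying flat on the bench at the start; there are three or four (absent ones read None). Origin: centre of its underside.
- sheet1: Yellow plastic separator sheet, 90 (x) x 60 (y) x 8 mm, 0.05 kg; the four lie in a pile in the blue holder at the start, sheet1 lowest. Origin: centre of its underside.
- sheet2: Yellow plastic separator sheet, 90 (x) x 60 (y) x 8 mm, 0.05 kg; the four lie in a pile in the blue holder at the start, sheet1 lowest. Origin: centre of its underside.
- sheet3: Yellow plastic separator sheet, 90 (x) x 60 (y) x 8 mm, 0.05 kg; the four lie in a pile in the blue holder at the start, sheet1 lowest. Origin: centre of its underside.
- sheet4: Yellow plastic separator sheet, 90 (x) x 60 (y) x 8 mm, 0.05 kg; the four lie in a pile in the blue holder at the start, sheet1 lowest. Origin: centre of its underside.
Mind the look-alikes: they are no part of the job. Leave any brown or orange look-alike of the sheet_tray alone.

How it is judged:
On the way, in this order (a step that is already met when the one before it is completed fails the run):
1. all plates lie in the nest with one sheet between each two, the clamp still open (horizontal distance between each of plate1, plate2, plate3, plate4 and nest_bed below 0.007 m and angle between each of plate1, plate2, plate3, plate4's own z axis and vertical below 0.06 rad and angle between the x axis of each of plate1, plate2, plate3, plate4 and the x axis of nest_bed, either way round below 0.12 rad and (z of plate1 in the frame of nest_bed between -0.0028 and 0.0028 m or z of plate1 in the frame of nest_bed between 0.0152 and 0.0208 m or z of plate1 in the frame of nest_bed between 0.0332 and 0.0388 m or z of plate1 in the frame of nest_bed between 0.0512 and 0.0568 m) and (z of plate2 in the frame of nest_bed between -0.0028 and 0.0028 m or z of plate2 in the frame of nest_bed between 0.0152 and 0.0208 m or z of plate2 in the frame of nest_bed between 0.0332 and 0.0388 m or z of plate2 in the frame of nest_bed between 0.0512 and 0.0568 m) and (z of plate3 in the frame of nest_bed between -0.0028 and 0.0028 m or z of plate3 in the frame of nest_bed between 0.0152 and 0.0208 m or z of plate3 in the frame of nest_bed between 0.0332 and 0.0388 m or z of plate3 in the frame of nest_bed between 0.0512 and 0.0568 m) and (z of plate4 in the frame of nest_bed between -0.0028 and 0.0028 m or z of plate4 in the frame of nest_bed between 0.0152 and 0.0208 m or z of plate4 in the frame of nest_bed between 0.0332 and 0.0388 m or z of plate4 in the frame of nest_bed between 0.0512 and 0.0568 m) and value of joint clamp below 0.2 rad), for 0.2 s.
2. the clamp is over centre and its foot presses on a plate for 2 s (value of joint clamp above 1.3 rad and (contact force between clamp and plate1 above 1.5 N or contact force between clamp and plate2 above 1.5 N or contact force between clamp and plate3 above 1.5 N or contact force between clamp and plate4 above 1.5 N) and horizontal distance between each of plate1, plate2, plate3, plate4 and nest_bed below 0.007 m and angle between each of plate1, plate2, plate3, plate4's own z axis and vertical below 0.06 rad and angle between the x axis of each of plate1, plate2, plate3, plate4 and the x axis of nest_bed, either way round below 0.12 rad and (z of plate1 in the frame of nest_bed between -0.0028 and 0.0028 m or z of plate1 in the frame of nest_bed between 0.0152 and 0.0208 m or z of plate1 in the frame of nest_bed between 0.0332 and 0.0388 m or z of plate1 in the frame of nest_bed between 0.0512 and 0.0568 m) and (z of plate2 in the frame of nest_bed between -0.0028 and 0.0028 m or z of plate2 in the frame of nest_bed between 0.0152 and 0.0208 m or z of plate2 in the frame of nest_bed between 0.0332 and 0.0388 m or z of plate2 in the frame of nest_bed between 0.0512 and 0.0568 m) and (z of plate3 in the frame of nest_bed between -0.0028 and 0.0028 m or z of plate3 in the frame of nest_bed between 0.0152 and 0.0208 m or z of plate3 in the frame of nest_bed between 0.0332 and 0.0388 m or z of plate3 in the frame of nest_bed between 0.0512 and 0.0568 m) and (z of plate4 in the frame of nest_bed between -0.0028 and 0.0028 m or z of plate4 in the frame of nest_bed between 0.0152 and 0.0208 m or z of plate4 in the frame of nest_bed between 0.0332 and 0.0388 m or z of plate4 in the frame of nest_bed between 0.0512 and 0.0568 m)), for 2 s.
3. the clamp is swung back open (value of joint clamp below 0.2 rad), for 0.2 s.
At the end, for the whole second after the job is handed in: Every plate lies in the nest within 7 mm of the bed's centre, flat and square (0.12 rad), one sheet (8 mm) between each two plates (heights to 3 mm); one sheet lies squarely on the top plate; other sheets are in the blue holder (within 12 mm); the clamp stands open (under 0.2 rad); all at rest (all of step 1 and linear speed of each of plate1, plate2, plate3, plate4, sheet1, sheet2, sheet3, sheet4 below 0.02 m/s and ((horizontal distance between sheet1 and nest_bed below 0.007 m and angle between sheet1's own z axis and vertical below 0.06 rad and angle between the x axis of sheet1 and the x axis of nest_bed, either way round below 0.12 rad and (z of sheet1 in the frame of nest_bed between 0.0072 and 0.0128 m or z of sheet1 in the frame of nest_bed between 0.0252 and 0.0308 m or z of sheet1 in the frame of nest_bed between 0.0432 and 0.0488 m or z of sheet1 in the frame of nest_bed between 0.0612 and 0.0668 m) and z of sheet1 in the frame of plate1 above 0.007 m and z of sheet1 in the frame of plate2 above 0.007 m and z of sheet1 in the frame of plate3 above 0.007 m and z of sheet1 in the frame of plate4 above 0.007 m) or (horizontal distance between sheet2 and nest_bed below 0.007 m and angle between sheet2's own z axis and vertical below 0.06 rad and angle between the x axis of sheet2 and the x axis of nest_bed, either way round below 0.12 rad and (z of sheet2 in the frame of nest_bed between 0.0072 and 0.0128 m or z of sheet2 in the frame of nest_bed between 0.0252 and 0.0308 m or z of sheet2 in the frame of nest_bed between 0.0432 and 0.0488 m or z of sheet2 in the frame of nest_bed between 0.0612 and 0.0668 m) and z of sheet2 in the frame of plate1 above 0.007 m and z of sheet2 in the frame of plate2 above 0.007 m and z of sheet2 in the frame of plate3 above 0.007 m and z of sheet2 in the frame of plate4 above 0.007 m) or (horizontal distance between sheet3 and nest_bed below 0.007 m and angle between sheet3's own z axis and vertical below 0.06 rad and angle between the x axis of sheet3 and the x axis of nest_bed, either way round below 0.12 rad and (z of sheet3 in the frame of nest_bed between 0.0072 and 0.0128 m or z of sheet3 in the frame of nest_bed between 0.0252 and 0.0308 m or z of sheet3 in the frame of nest_bed between 0.0432 and 0.0488 m or z of sheet3 in the frame of nest_bed between 0.0612 and 0.0668 m) and z of sheet3 in the frame of plate1 above 0.007 m and z of sheet3 in the frame of plate2 above 0.007 m and z of sheet3 in the frame of plate3 above 0.007 m and z of sheet3 in the frame of plate4 above 0.007 m) or (horizontal distance between sheet4 and nest_bed below 0.007 m and angle between sheet4's own z axis and vertical below 0.06 rad and angle between the x axis of sheet4 and the x axis of nest_bed, either way round below 0.12 rad and (z of sheet4 in the frame of nest_bed between 0.0072 and 0.0128 m or z of sheet4 in the frame of nest_bed between 0.0252 and 0.0308 m or z of sheet4 in the frame of nest_bed between 0.0432 and 0.0488 m or z of sheet4 in the frame of nest_bed between 0.0612 and 0.0668 m) and z of sheet4 in the frame of plate1 above 0.007 m and z of sheet4 in the frame of plate2 above 0.007 m and z of sheet4 in the frame of plate3 above 0.007 m and z of sheet4 in the frame of plate4 above 0.007 m)) and ((horizontal distance between sheet1 and nest_bed below 0.007 m and angle between sheet1's own z axis and vertical below 0.06 rad and angle between the x axis of sheet1 and the x axis of nest_bed, either way round below 0.12 rad and (z of sheet1 in the frame of nest_bed between 0.0072 and 0.0128 m or z of sheet1 in the frame of nest_bed between 0.0252 and 0.0308 m or z of sheet1 in the frame of nest_bed between 0.0432 and 0.0488 m or z of sheet1 in the frame of nest_bed between 0.0612 and 0.0668 m)) or (horizontal distance between sheet1 and sheet_tray below 0.012 m and z of sheet1 in the frame of sheet_tray between 0.004 and 0.036 m)) and ((horizontal distance between sheet2 and nest_bed below 0.007 m and angle between sheet2's own z axis and vertical below 0.06 rad and angle between the x axis of sheet2 and the x axis of nest_bed, either way round below 0.12 rad and (z of sheet2 in the frame of nest_bed between 0.0072 and 0.0128 m or z of sheet2 in the frame of nest_bed between 0.0252 and 0.0308 m or z of sheet2 in the frame of nest_bed between 0.0432 and 0.0488 m or z of sheet2 in the frame of nest_bed between 0.0612 and 0.0668 m)) or (horizontal distance between sheet2 and sheet_tray below 0.012 m and z of sheet2 in the frame of sheet_tray between 0.004 and 0.036 m)) and ((horizontal distance between sheet3 and nest_bed below 0.007 m and angle between sheet3's own z axis and vertical below 0.06 rad and angle between the x axis of sheet3 and the x axis of nest_bed, either way round below 0.12 rad and (z of sheet3 in the frame of nest_bed between 0.0072 and 0.0128 m or z of sheet3 in the frame of nest_bed between 0.0252 and 0.0308 m or z of sheet3 in the frame of nest_bed between 0.0432 and 0.0488 m or z of sheet3 in the frame of nest_bed between 0.0612 and 0.0668 m)) or (horizontal distance between sheet3 and sheet_tray below 0.012 m and z of sheet3 in the frame of sheet_tray between 0.004 and 0.036 m)) and ((horizontal distance between sheet4 and nest_bed below 0.007 m and angle between sheet4's own z axis and vertical below 0.06 rad and angle between the x axis of sheet4 and the x axis of nest_bed, either way round below 0.12 rad and (z of sheet4 in the frame of nest_bed between 0.0072 and 0.0128 m or z of sheet4 in the frame of nest_bed between 0.0252 and 0.0308 m or z of sheet4 in the frame of nest_bed between 0.0432 and 0.0488 m or z of sheet4 in the frame of nest_bed between 0.0612 and 0.0668 m)) or (horizontal distance between sheet4 and sheet_tray below 0.012 m and z of sheet4 in the frame of sheet_tray between 0.004 and 0.036 m))); the robot touches nothing.
It fails at once if the tape is displaced by more than 30 mm (distance of tape from where it was at the start of the episode above 0.03 m).
It fails at once if the spray can is displaced by more than 30 mm (distance of spray_can from where it was at the start of the episode above 0.03 m).
It fails at once if the wrench is displaced by more than 30 mm (distance of wrench from where it was at the start of the episode above 0.03 m).
Of plate1, plate2, plate3, plate4 only 3 to 4 are there at a start; the rules pass over those that are not, and their reading is None.
At some moment in a run one of plate1, plate2, plate3, plate4 may be knocked a few centimetres aside while the robot is not near it.
It also fails if it takes over 210 s, if anything falls off the work surface, if the arm or the gripper's body presses on something with over 40 N, if the wrist force passes 120 N, or if a joint passes its speed limit or range.

## Working session

There is one attempt and no reset: what is moved stays moved. The work goes in short steps, Python scripts to look and compute and a tool call to move; the robot and the scene stay as the last step left them, time stands still between calls to the robot, and variables do not carry over. Pictures are saved under pics/ and viewed, at most 14 in all, crops included, and the job is handed in when it is done.

Besides the shell and the picture viewer there is one more tool, called after ">>>" as a command line: name --argument value ..., lists and objects as JSON in quotes. move_arm: Moves the arm, as the interface text tells. Its arguments: {"type":"object","properties":{"commands":{"type":"string"},"grip_force":{"type":"number"}},"required":["commands"]}

```bash
ls; mkdir -p pics; python3 - <<'E'
from station import telemetry, snapshot
import cv2,numpy as np
s=telemetry.sense();print({k:np.round(v,3).tolist() for k,v in s.items()})
for n in("scene","top"):
    d=snapshot(n);cv2.imwrite(f"pics/{n}0.png",d["image"][:,:,::-1]);print(n,d["fx"],d["fy"],d["cx"],d["cy"],np.round(d["pose"],4).tolist())
E
```

```text
pics
{'t': 0.0, 'q': [-1.412, 0.528, 1.434, 0.0, 1.181, -0.178], 'qd': [0.001, -0.001, 0.0, 0.001, -0.0, -0.002], 'tau': [0.001, -44.234, -17.802, -0.0, 0.009, 0.0], 'tcp_pos': [0.207, -0.589, 0.23], 'tool_rot': [0.986, 0.168, 0.0, -0.001], 'force': [-0.322, -1.185, 0.254], 'ft_torque': [0.005, 0.013, -0.027], 'gripper_force': 0.0, 'finger_gap': 1.001}
scene 438.78694856502096 438.78694856502096 315.32147216931685 206.40143655250293 [[0.8077, 0.3782, -0.4523, 1.0872], [0.5892, -0.5445, 0.5969, -0.6458], [-0.0205, -0.7486, -0.6627, 0.8918], [0.0, 0.0, 0.0, 1.0]]
top 512.2126730769129 512.2126730769129 322.60174615953133 199.071150299731 [[-0.0274, -0.985, 0.1704, 0.3739], [-0.9994, 0.031, 0.0182, 0.0175], [-0.0232, -0.1698, -0.9852, 1.2916], [0.0, 0.0, 0.0, 1.0]]
```

View pics/top0.png

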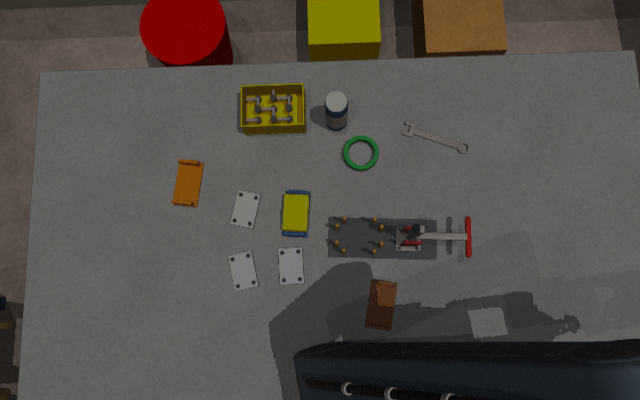

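View pics/scene0.png

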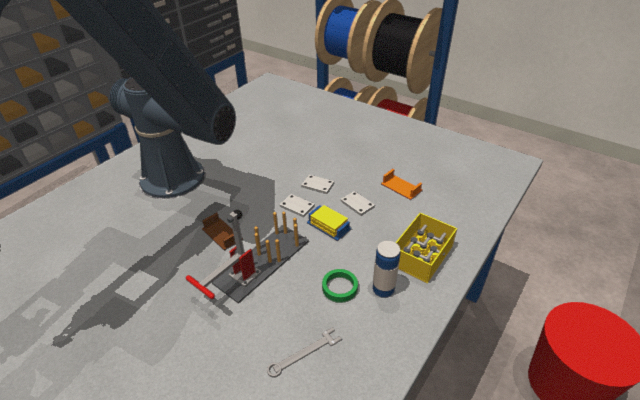

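The top picture shows three white plates near (246,209), (243,270) and (291,265), with the blue holder and its yellow pile at (296,213). The nest posts are around (357,235), the red bar is at (469,237), and the brown and orange look-alikes are at (381,304) and (188,183). The scene view agrees. Next I'll measure these.

```bash
cat > h.py <<'E'
import numpy as np,cv2
from scipy.optimize import minimize
from scipy.spatial.transform import Rotation as R
from station import telemetry,snapshot
def world(d,uv,z):
    uv=np.atleast_2d(uv);P=np.array(d["pose"])
    r=np.c_[(uv[:,0]-d["cx"])/d["fx"],(uv[:,1]-d["cy"])/d["fy"],np.ones(len(uv))]@P[:3,:3].T
    return P[:3,3]+r*((z-P[2,3])/r[:,2])[:,None]
def proj(d,p):
    P=np.array(d["pose"]);c=(np.atleast_2d(p)-P[:3,3])@P[:3,:3]
    return np.c_[d["fx"]*c[:,0]/c[:,2]+d["cx"],d["fy"]*c[:,1]/c[:,2]+d["cy"]]
def rects(d,mask,z,amin=250,amax=4000):
    """world-plane rectangles of mask blobs: centre, sides, yaw of long side"""
    out=[]
    for c in cv2.findContours(mask.astype(np.uint8),cv2.RETR_EXTERNAL,cv2.CHAIN_APPROX_NONE)[0]:
        if amin<cv2.contourArea(c)<amax:
            w=world(d,c[:,0,:]+0.0,z)[:,:2]
            (x,y),(a,b),t=cv2.minAreaRect((w*1000).astype(np.float32))
            if a<b:a,b,t=b,a,t+90
            out.append([round(x),round(y),round(a),round(b),round((t+90)%180-90,1)]+np.round(c[:,0].mean(0)).tolist())
    return out
def hsv(d): return cv2.cvtColor(d["image"],cv2.COLOR_RGB2HSV).astype(int)
def plates(d,z=.01):
    h=hsv(d);return rects(d,(h[...,1]<30)&(h[...,2]>165),z)
def yellow(d,z=.038):
    h=hsv(d);return rects(d,(abs(h[...,0]-29)<5)&(h[...,1]>150)&(h[...,2]>120),z)
def pose():
    s=telemetry.sense();m=R.from_quat(s["tool_rot"]).as_matrix()
    return s,m
def go(x,y,z,yaw):
    """tool-frame shift mm and turn deg to reach mm target, tool down, tool x at yaw deg"""
    s,m=pose();c,q=np.cos(np.radians(yaw)),np.sin(np.radians(yaw))
    T=np.array([[c,q,0],[q,-c,0],[0,0,-1.]])
    print("go",np.round(m.T@(np.array([x,y,z])-np.array(s["tcp_pos"])*1000),1),np.round(np.degrees(R.from_matrix(m.T@T).as_rotvec()),2))
E
python3 - <<'E'
from h import *
t=snapshot("top");s=snapshot("scene")
print("plates");[print(r) for r in plates(t)];print("sc");[print(r) for r in plates(s)]
print("yel");[print(r) for r in yellow(t)];[print(r) for r in yellow(s)]
def brass(d,box):
    h=hsv(d);m=(h[...,0]>8)&(h[...,0]<24)&(h[...,1]>110)&(h[...,2]>70)
    k=np.zeros_like(m);k[box[1]:box[3],box[0]:box[2]]=1;return (m&k).astype(np.uint8)
M=[(t,brass(t,(325,210,390,260))),(s,brass(s,(248,205,305,268)))]
print([int(m.sum()) for _,m in M])
XY=[(36,38),(36,-38),(-36,38),(-36,-38),(53,20),(53,-20),(-53,20),(-53,-20)]
def rend(d,p):
    c,q=np.cos(p[2]),np.sin(p[2]);im=np.zeros((1600,2560),np.uint8)
    for a,b in XY:
        x,y=p[0]+(c*a-q*b)/1e3,p[1]+(q*a+c*b)/1e3
        u=proj(d,[[x,y,.008],[x,y,.086]]);f=d["fx"]*.010/1.2*4*(1 if d is t else 1.1)
        cv2.line(im,*[tuple(int(v) for v in np.round(4*w+1.5)) for w in u],255,int(round(f)))
    return cv2.resize(im,(640,400),interpolation=cv2.INTER_AREA)/255.
def cost(p,M=M): return sum(((rend(d,p)-m)**2).sum()/m.sum() for d,m in M)
w=world(t,[[357,236]],.05)[0]
for MM in (M,M[:1],M[1:]):
    b=min((minimize(lambda p:cost(p,MM),[w[0]+dx,w[1]+dy,np.pi/2],method="Nelder-Mead",options=dict(initial_simplex=np.array([[w[0]+dx,w[1]+dy,1.57],[w[0]+dx+.008,w[1]+dy,1.57],[w[0]+dx,w[1]+dy+.008,1.57],[w[0]+dx,w[1]+dy,1.65]]))) for dx in(-.01,0,.01) for dy in (-.01,0,.01)),key=lambda r:r.fun)
    print("nest",b.x,np.degrees(b.x[2]),b.fun)
    if MM is M:B=b.x
ims=[]
for d,m,bx in((t,M[0][1],(325,205,485,270)),(s,M[1][1],(185,200,345,300))):
    im=d["image"][:,:,::-1].copy();im=cv2.resize(im,None,fx=5,fy=5,interpolation=cv2.INTER_CUBIC)
    c,q=np.cos(B[2]),np.sin(B[2])
    for a,e in XY+[(0,0),(-125,0)]:
        for z in(.008,.088):
            u=proj(d,[[B[0]+(c*a-q*e)/1e3,B[1]+(q*a+c*e)/1e3,z]])[0]*5+2
            cv2.circle(im,tuple(int(v) for v in u),3,(255,0,255),-1)
    ims.append(im[bx[1]*5:bx[3]*5,bx[0]*5:bx[2]*5][:300 if d is t else 500])
o=np.vstack(ims);cv2.imwrite("pics/fit.png",cv2.resize(o,None,fx=.74,fy=.74));print(o.shape)
print("patch",world(t,[[488,322]],0),proj(s,world(t,[[488,322]],0)))
E
```

```text
plates
sc
[332, -644, 61, 42, 8.1, 40.0, 383.0]
[160, -541, 72, 59, 11.7, 41.0, 310.0]
[287, -355, 85, 65, -85.3, 136.0, 285.0]
[226, -514, 352, 55, -81.1, 59.0, 322.0]
yel
[561, 110, 85, 59, -4.4, 295.0, 212.0]
[1066, -28, 189, 123, 88.7, 343.0, 21.0]
[562, 105, 91, 69, -3.5, 327.0, 218.0]
[108, 421]
nest [ 0.49825655 -0.04446119  1.51526245] 86.81814341494972 1.6534310114871127
nest [ 0.49817992 -0.04446552  1.51573525] 86.845232489531 1.192329161148846
nest [ 0.49520743 -0.04281686  1.51722785] 86.93075246836337 0.44711661237547046
(800, 800, 3)
patch [[ 0.28040547 -0.35377841  0.        ]] [[136.25552892 285.41844386]]
```

View pics/fit.png

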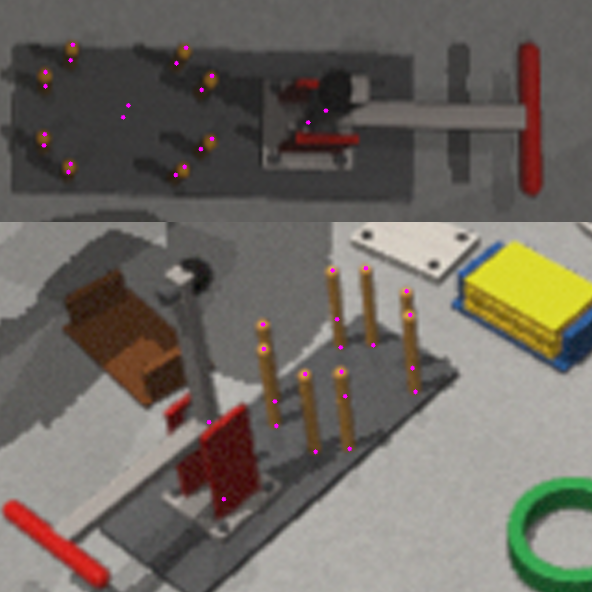

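The projected posts (magenta) sit on the brass ones in both views. The nest is at about (497,-44) mm with yaw 87°. Now I'll measure the plates and the holder.

```bash
python3 - <<'E'
from h import *
t=snapshot("top");s=snapshot("scene");h=hsv(t);g=hsv(s)
print([h[v,u].tolist() for u,v in((246,209),(243,270),(291,265),(488,322),(200,250),(300,300))])
print([g[v,u].tolist() for u,v in((320,184),(297,205),(357,203),(136,285),(400,250))])
for th in(120,130,140,150,160):
    print(th,[r for r in rects(t,(h[...,1]<25)&(h[...,2]>th),.01)])
for th in(190,200,210):
    print(th,[r for r in rects(s,(g[...,1]<40)&(g[...,2]>th),.01,150)])
b=(abs(h[...,0]-108)<12)&(h[...,1]>120)&(h[...,2]>40);print("blue",rects(t,b|((abs(h[...,0]-29)<5)&(h[...,1]>150)),.006))
E
```

```text
[[23, 16, 126], [18, 10, 125], [30, 4, 124], [15, 11, 95], [15, 10, 99], [0, 0, 63]]
[[16, 23, 210], [17, 24, 214], [16, 23, 214], [20, 9, 169], [29, 145, 200]]
120 [[422, 245, 86, 58, 11.5, 244.0, 272.0], [431, 126, 86, 58, 2.5, 290.0, 267.0], [577, 239, 85, 57, -13.2, 245.0, 206.0], [856, -1, 53, 50, 88.0, 336.0, 101.0]]
130 []
140 []
150 []
160 []
190 [[751, 123, 57, 56, 35.0, 388.0, 248.0], [430, 127, 88, 58, 2.3, 296.0, 203.0], [577, 241, 90, 58, -13.6, 358.0, 201.0], [421, 247, 89, 58, 11.5, 316.0, 182.0]]
200 [[749, 124, 57, 55, -23.0, 388.0, 248.0], [429, 126, 85, 56, 2.2, 298.0, 205.0], [577, 240, 86, 57, -13.0, 357.0, 201.0], [421, 246, 86, 56, 10.6, 317.0, 183.0]]
210 [[749, 124, 54, 54, -9.5, 388.0, 248.0], [429, 125, 84, 53, 2.5, 296.0, 204.0], [577, 240, 85, 52, -15.1, 358.0, 201.0], [422, 246, 82, 53, 12.6, 318.0, 183.0]]
blue [[570, 111, 104, 64, -5.1, 295.0, 208.0], [853, 167, 170, 115, -89.9, 272.0, 105.0], [1081, -28, 198, 129, 87.8, 343.0, 22.0]]
```

Both views agree: plates at A(430,126,2.4°), B(577,240,-13°) and C(422,246,11°), pile at (561,109,-4.5°). The pale patch is only light on the bench. Next I'll plan the approach to plate A.

```bash
cat >> h.py <<'E'
def Tm(yaw):
    c,q=np.cos(np.radians(yaw)),np.sin(np.radians(yaw));return np.array([[c,q,0],[q,-c,0],[0,0,-1.]])
def plan(wps,start=None):
    """wps: (x,y,z,yaw) mm/deg; prints tool-frame shift and z turn for each hop, each from the one before"""
    s,m=pose();p=np.array(s["tcp_pos"])*1000
    if start is not None: p,m=np.array(start[:3],float),Tm(start[3])
    for w in wps:
        T=Tm(w[3]);print(w,"->",np.round(m.T@(np.array(w[:3])-p),1),np.round(np.degrees(R.from_matrix(m.T@T).as_rotvec()),2));p,m=np.array(w[:3],float),T
E
python3 - <<'E'
from h import *
plan([(300,-420,330,60),(400,-200,330,100),(430,0,250,141),(430,126,110,182.4)])
E
```

```text
(300, -420, 330, 60) -> [ 143.8 -129.1  -98.9] [-4.000e-02 -2.000e-02 -4.065e+01]
(400, -200, 330, 100) -> [240.5 -23.4   0. ] [  0.   0. -40.]
(430, 0, 250, 141) -> [191.8  64.3  80. ] [  0.   0. -41.]
(430, 126, 110, 182.4) -> [ 79.3  97.9 140. ] [  0.    0.  -41.4]
```

>>> move_arm --commands "29 -26 -20 0 0 -8 1;58 -52 -40 0 0 -16 1;86 -77 -60 0 0 -24 1;115 -103 -80 0 0 -32 1;144 -129 -99 0 0 -40.6 1" --grip_force 60

```text
t: 0.92
tcp_pos: [0.3008, -0.419, 0.331]
tool_rot: [0.865, 0.502, 0.0, 0.0]
force: [0.5, -0.5, -0.2]
finger_gap: 0.997
gripper_force: 0.0
```

>>> move_arm --commands "48 -5 0 0 0 -8 1;96 -9 0 0 0 -16 1;144 -14 0 0 0 -24 1;192 -19 0 0 0 -32 1;240 -23 0 0 0 -40 1"

```text
t: 1.55
tcp_pos: [0.4009, -0.1995, 0.3305]
tool_rot: [0.641, 0.767, 0.0, 0.0]
force: [-0.3, -0.9, -0.6]
finger_gap: 0.996
gripper_force: 0.0
```

>>> move_arm --commands "38 13 16 0 0 -8 1;77 26 32 0 0 -16 1;115 39 48 0 0 -24 1;154 52 64 0 0 -32 1;192 64 80 0 0 -41 1"

```text
t: 2.17
tcp_pos: [0.4306, 0.0005, 0.2501]
tool_rot: [0.332, 0.943, 0.0, 0.0]
force: [0.2, -0.7, 0.1]
finger_gap: 0.997
gripper_force: 0.0
```

>>> move_arm --commands "16 20 28 0 0 -8 1;32 39 56 0 0 -16 1;48 59 84 0 0 -24 1;64 78 112 0 0 -33 1;79 98 140 0 0 -41.4 1"

```text
t: 2.8
tcp_pos: [0.4311, 0.1259, 0.1096]
tool_rot: [-0.023, 1.0, 0.0, 0.0]
force: [0.0, 0.3, -0.0]
finger_gap: 1.001
gripper_force: 0.0
```

```bash
python3 - <<'E'
from h import *
t=snapshot("top");s=snapshot("scene");h=hsv(t);g=hsv(s)
print(rects(t,(h[...,1]<25)&(h[...,2]>118),.01),rects(s,(g[...,1]<40)&(g[...,2]>195),.01,150))
plan([(430,126,30,182.4),(430,126,-3,182.4)]);st=telemetry.sense();print(st["q"],st["force"])
cv2.imwrite("pics/s1.png",s["image"][:,:,::-1]);cv2.imwrite("pics/t1.png",t["image"][:,:,::-1])
E
```

```text
[[577, 239, 87, 58, -13.4, 245.0, 209.0], [857, -1, 53, 52, 88.0, 336.0, 101.0]] [[751, 123, 57, 56, 35.0, 388.0, 248.0], [577, 241, 88, 58, -13.6, 358.0, 202.0]]
(430, 126, 30, 182.4) -> [-1.3 -0.6 78.3] [ 0.02 -0.29  0.15]
(430, 126, -3, 182.4) -> [ 0.  0. 33.] [0. 0. 0.]
[ 3.59247993e-02  5.14359225e-01  1.97902599e+00  3.89193825e-04
  6.53242699e-01 -1.57960662e+00] [-0.15040839 -0.34745811 -0.07197055]
```

View pics/t1.png

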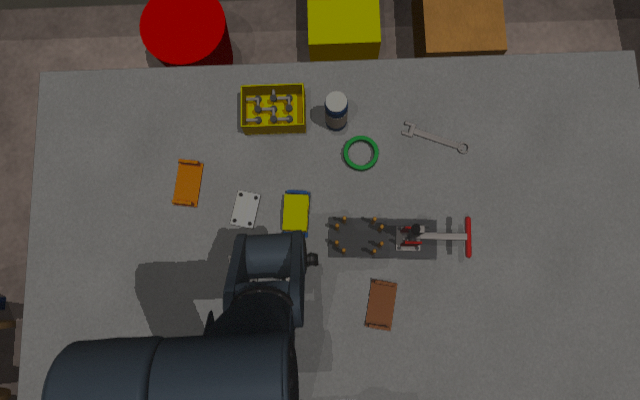

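The pale patch is gone, so it was only light and there are three plates. The arm is now over plate A at about (290,265). I'll descend and grip.

>>> move_arm --commands "-1 -0.5 40 0 0 0 1;-1 -0.5 78 0 0 0 1;-1 -0.5 95 0 0 0 1;-1 -0.5 105 0 0 0 1;-1 -0.5 111 0 0 0 1"

```text
t: 3.52
tcp_pos: [0.4325, 0.1243, -0.0005]
tool_rot: [-0.02, 1.0, -0.0, 0.001]
force: [-1.0, -0.1, -0.5]
finger_gap: 0.998
gripper_force: 0.0
```

>>> move_arm --commands "0 0 1 0 0 0 1;0 0 1 0 0 0 0.3;0 0 1 0 0 0 -0.2;0 0 1 0 0 0 -0.2;0 0 1 0 0 0 -0.2"

```text
t: 4.15
tcp_pos: [0.4321, 0.1247, -0.0006]
tool_rot: [-0.021, 1.0, 0.0, 0.001]
force: [-0.5, -0.1, 6.2]
finger_gap: 0.676
gripper_force: 62.8
```

```bash
python3 - <<'E'
from h import *
s=snapshot("scene");im=s["image"][:,:,::-1];cv2.imwrite("pics/g1.png",cv2.resize(im[150:250,230:360],None,fx=5,fy=5,interpolation=cv2.INTER_CUBIC));st=telemetry.sense();print(st["finger_gap"],st["gripper_force"],st["force"],st["tcp_pos"])
E
```

```text
0.6813921657802516 62.84561634063721 [ 0.73317924 -0.1636548   6.49720382] [ 0.43213059  0.12470338 -0.00060507]
```

View pics/g1.png

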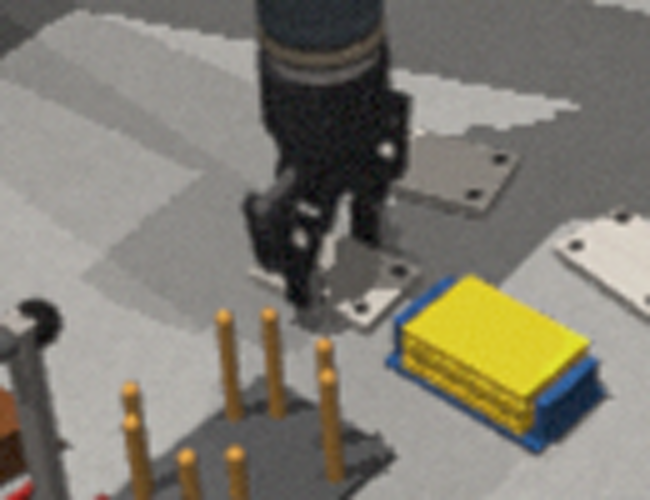

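Plate A is gripped at 60 mm, but the fingertips are just touching the bench. I'll regrip 5 mm higher so the gripper body clears the posts on release.

>>> move_arm --commands "0 0 0 0 0 0 1;0 0 0 0 0 0 1;0 0 -5 0 0 0 1;0 0 -5 0 0 0 0.3;0 0 -5 0 0 0 -0.2"

```text
t: 4.82
tcp_pos: [0.4319, 0.1247, 0.0042]
tool_rot: [-0.021, 1.0, 0.0, 0.0]
force: [-1.5, 0.0, 14.4]
finger_gap: 0.659
gripper_force: 60.6
```

>>> move_arm --commands "0 0 0 0 0 0 -0.2;0 0 0 0 0 0 -0.2;0 0 0 0 0 0 -0.2;0 0 -5 0 0 0 -0.2;0 0 -20 0 0 0 -0.2"

```text
t: 5.45
tcp_pos: [0.4311, 0.1246, 0.0232]
tool_rot: [-0.021, 1.0, -0.0, -0.001]
force: [0.2, 0.3, -2.1]
finger_gap: 0.646
gripper_force: 63.5
```

>>> move_arm --commands "0 0 -30 0 0 0 -0.2;0 0 -60 0 0 0 -0.2;0 0 -100 0 0 0 -0.2;0 0 -130 0 0 0 -0.2;0 0 -130 0 0 0 -0.2"

```text
t: 6.08
tcp_pos: [0.433, 0.1248, 0.1557]
tool_rot: [-0.021, 1.0, 0.0, 0.003]
force: [0.2, -0.3, -2.3]
finger_gap: 0.645
gripper_force: 63.8
```

```bash
python3 - <<'E'
from h import *
s=snapshot("scene");t=snapshot("top");st=telemetry.sense();print(st["finger_gap"],st["gripper_force"],st["tcp_pos"],st["force"])
p=np.array(st["tcp_pos"])
def cnt(d): 
    u=proj(d,[p+[0,0,-.0]])[0];return u
print(cnt(s),cnt(t))
im=s["image"][:,:,::-1];cv2.imwrite("pics/g2.png",cv2.resize(im[110:250,230:400],None,fx=4,fy=4,interpolation=cv2.INTER_CUBIC))
plan([(465,40,160,135),(497,-44,150,86.8),(497,-44,105,86.8)])
E
```

```text
0.6418464036745258 63.7470281124115 [0.43119584 0.12460566 0.15333644] [ 0.58873203  0.67001114 -1.57704276]
[293.94440133 165.994664  ] [285.44332232 262.44569661]
(465, 40, 160, 135) -> [-30.3 -85.9  -6.7] [-1.000e-02 -1.000e-02  4.735e+01]
(497, -44, 150, 86.8) -> [-82.  -36.8  10. ] [ 0.   0.  48.2]
(497, -44, 105, 86.8) -> [ 0.  0. 45.] [0. 0. 0.]
```

View pics/g2.png

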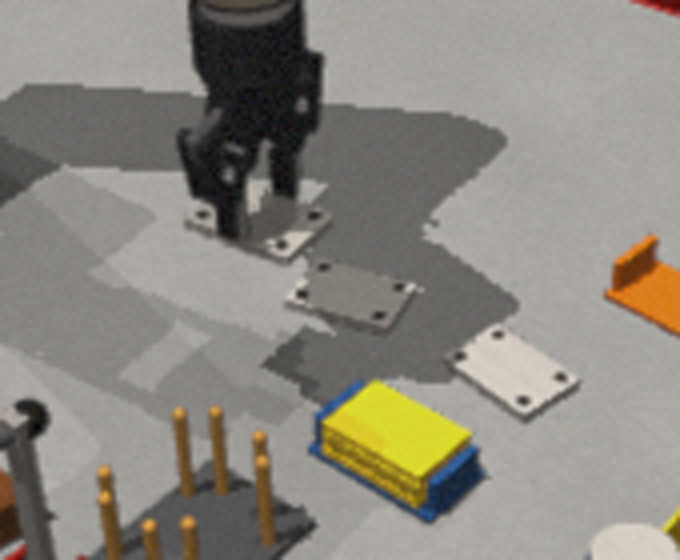

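Plate A is held level. Before inserting it I'll refine the nest position from the edges of its dark base.

```bash
python3 - <<'E'
from h import *
t=snapshot("top");s=snapshot("scene")
for d,row in((t,245),(s,0)):
    h=hsv(d)
    # project nest-frame sample lines across base width at several stations, find dark edges
    for z in(.008,):
        for x0,y0,yw in((.4965,-.0440,86.85),):
            c,q=np.cos(np.radians(yw)),np.sin(np.radians(yw));g=cv2.GaussianBlur(cv2.cvtColor(d["image"],cv2.COLOR_RGB2GRAY),(3,3),0).astype(np.float32)
            for a in(-170,-90,-75,-20,-10,0,10,20,62,70):
                v=np.arange(-75,75.5,.5);P=np.c_[x0+(c*a-q*v)/1e3,y0+(q*a+c*v)/1e3,np.full(len(v),z)]
                u=proj(d,P).astype(np.float32);pr=cv2.remap(g,u[:,:1],u[:,1:],cv2.INTER_LINEAR)[:,0]
                gr=np.gradient(pr);lo=v<-35;hi=v>35
                print(a,v[lo][gr[lo].argmin()],round(float(gr[lo].min()),2),v[hi][gr[hi].argmax()],round(float(gr[hi].max()),2))
        print()
E
```

```text
-170 -50.5 -2.51 51.0 3.05
-90 -49.5 -3.31 48.0 3.07
-75 -49.5 -3.15 51.0 3.05
-20 -50.5 -4.49 50.0 2.84
-10 -52.0 -4.25 50.0 2.71
0 -50.0 -3.05 50.5 2.44
10 -50.0 -2.84 50.5 2.91
20 -49.5 -3.05 51.0 2.79
62 -50.0 -4.31 52.0 2.86
70 -51.0 -2.89 50.0 2.6

-170 -54.5 -7.52 56.0 6.43
-90 -54.5 -7.59 56.5 5.58
-75 -56.5 -8.02 49.0 3.29
-20 -56.0 -5.97 71.5 3.42
-10 -55.5 -7.41 49.5 4.13
0 -55.5 -7.17 51.5 4.14
10 -55.0 -6.83 50.0 3.98
20 -54.0 -6.06 51.0 4.24
62 -56.5 -6.86 51.5 3.8
70 -54.0 -4.55 51.0 3.7
```

```bash
python3 - <<'E'
from h import *
plan([(465,40,160,135),(496.5,-45,150,86.8),(496.5,-45,105,86.8)])
E
```

```text
(465, 40, 160, 135) -> [-30.8 -85.9  -7.7] [-0.06 -0.15 47.35]
(496.5, -45, 150, 86.8) -> [-82.4 -37.8  10. ] [ 0.   0.  48.2]
(496.5, -45, 105, 86.8) -> [ 0.  0. 45.] [0. 0. 0.]
```

>>> move_arm --commands "-6 -17 -2 0 0 9 -0.2;-12 -34 -4 0 0 19 -0.2;-18 -52 -6 0 0 28 -0.2;-25 -69 -8 0 0 38 -0.2;-31 -86 -8 0 0 47.3 -0.2"

```text
t: 6.9
tcp_pos: [0.4656, 0.0395, 0.1599]
tool_rot: [0.385, 0.923, -0.0, -0.002]
force: [0.0, -0.2, -1.6]
finger_gap: 0.647
gripper_force: 63.8
```

>>> move_arm --commands "-16 -8 2 0 0 9 -0.2;-33 -15 4 0 0 19 -0.2;-50 -23 6 0 0 29 -0.2;-66 -30 8 0 0 39 -0.2;-82.4 -37.8 10 0 0 48.2 -0.2"

```text
t: 7.52
tcp_pos: [0.497, -0.0452, 0.1495]
tool_rot: [0.728, 0.685, -0.001, -0.002]
force: [0.4, 0.2, -1.3]
finger_gap: 0.643
gripper_force: 63.8
```

>>> move_arm --commands "0 0 10 0 0 0 -0.2;0 0 20 0 0 0 -0.2;0 0 35 0 0 0 -0.2;0 0 45 0 0 0 -0.2;0 0 45 0 0 0 -0.2"

```text
t: 8.15
tcp_pos: [0.497, -0.0444, 0.1052]
tool_rot: [0.726, 0.688, -0.001, -0.001]
force: [0.0, 0.9, -1.1]
finger_gap: 0.647
gripper_force: 63.8
```

```bash
python3 - <<'E'
from h import *
s=snapshot("scene");t=snapshot("top");st=telemetry.sense();print(st["finger_gap"],st["force"],st["q"]);plan([(496.5,-45,17,86.8)])
a=cv2.resize(s["image"][120:280,190:350,::-1],None,fx=3.5,fy=3.5,interpolation=cv2.INTER_CUBIC)
cv2.imwrite("pics/n1.png",a)
E
```

```text
0.6461339738031043 [-0.08339046  0.14270934 -2.25823723] [-3.13644043e-01  5.61795258e-01  1.85499388e+00  4.12061935e-05
  7.24890161e-01 -2.59223644e-01]
(496.5, -45, 17, 86.8) -> [-0.3 -1.4 89.2] [-0.   -0.    0.08]
```

View pics/n1.png

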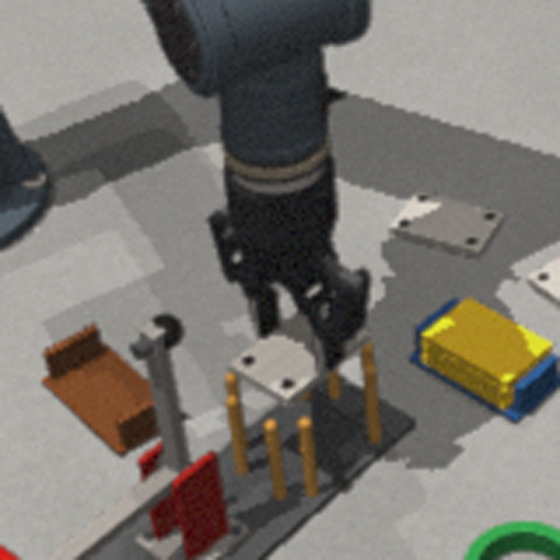

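The plate hangs level above the posts at (275,365) in the crop, clear of the clamp arm. Lowering slowly while watching the force.

>>> move_arm --commands "0 -0.8 5 0 0 0 -0.2;0 -0.8 10 0 0 0 -0.2;0 -0.8 16 0 0 0 -0.2;0 -0.8 22 0 0 0 -0.2;0 -0.8 28 0 0 0 -0.2"

```text
t: 8.88
tcp_pos: [0.4971, -0.0449, 0.0778]
tool_rot: [0.726, 0.687, -0.0, -0.0]
force: [0.6, -0.1, -2.0]
finger_gap: 0.644
gripper_force: 63.8
```

>>> move_arm --commands "0 0 14 0 0 0 -0.2;0 0 28 0 0 0 -0.2;0 0 42 0 0 0 -0.2;0 0 55 0 0 0 -0.2;0 0 60.5 0 0 0 -0.2"

```text
t: 9.5
tcp_pos: [0.4966, -0.0448, 0.0166]
tool_rot: [0.726, 0.687, -0.0, -0.001]
force: [0.0, 0.7, -2.0]
finger_gap: 0.645
gripper_force: 63.8
```

>>> move_arm --commands "0 0 0 0 0 0 -0.2;0 0 0 0 0 0 0.7;0 0 0 0 0 0 0.9;0 0 0 0 0 0 0.9;0 0 0 0 0 0 0.9"

```text
t: 10.12
tcp_pos: [0.4973, -0.045, 0.0181]
tool_rot: [0.726, 0.687, 0.0, 0.0]
force: [0.3, -0.3, -0.5]
finger_gap: 0.956
gripper_force: 0.0
```

>>> move_arm --commands "0 0 -20 0 0 0 0.9;0 0 -50 0 0 0 0.9;0 0 -80 0 0 0 0.9;0 0 -110 0 0 0 0.9;0 0 -140 0 0 0 0.9"

```text
t: 10.75
tcp_pos: [0.4968, -0.0448, 0.1589]
tool_rot: [0.726, 0.687, 0.0, -0.0]
force: [0.7, -0.7, 0.2]
finger_gap: 0.951
gripper_force: 0.0
```

```bash
python3 - <<'E'
from h import *
s=snapshot("scene");t=snapshot("top")
a=cv2.resize(s["image"][180:280,210:330,::-1],None,fx=5,fy=5,interpolation=cv2.INTER_CUBIC)
cv2.imwrite("pics/n2.png",a);print(telemetry.sense()["q"][5])
plan([(528,35,140,131),(561,109,100,175.5),(561,109,34,175.5)])
E
```

```text
-0.2595069391696141
(528, 35, 140, 131) -> [82.  24.3 20.7] [  0.33   0.25 -44.14]
(561, 109, 100, 175.5) -> [34.2 73.5 40. ] [  0.    0.  -44.5]
(561, 109, 34, 175.5) -> [ 0.  0. 66.] [0. 0. 0.]
```

View pics/n2.png

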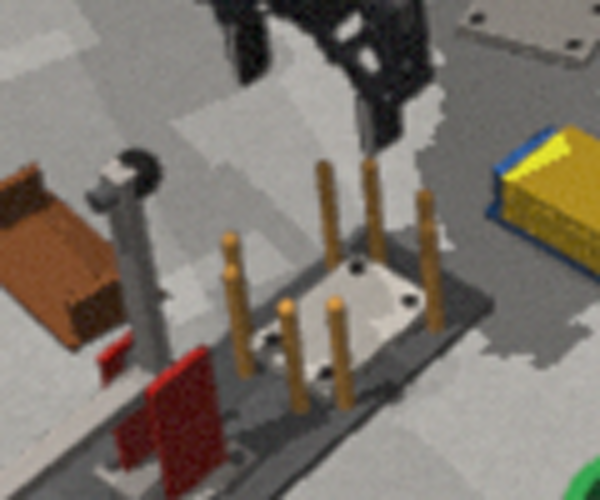

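Plate A lies flat in the nest among all the posts. Now for the first sheet.

>>> move_arm --commands "16 5 4 0 0 -9 1;33 10 8 0 0 -18 1;49 15 12 0 0 -27 1;66 20 16 0 0 -36 1;82 24 21 0 0 -44.1 1"

```text
t: 11.48
tcp_pos: [0.5251, 0.0362, 0.1357]
tool_rot: [0.413, 0.911, -0.0, -0.001]
force: [-0.3, -0.2, 0.3]
finger_gap: 1.002
gripper_force: 0.0
```

>>> move_arm --commands "7 15 8 0 0 -9 1;14 30 16 0 0 -18 1;21 45 24 0 0 -27 1;28 60 32 0 0 -36 1;34 73.5 40 0 0 -44.5 1"

```text
t: 12.1
tcp_pos: [0.5581, 0.11, 0.0954]
tool_rot: [0.037, 0.999, -0.0, -0.001]
force: [-0.2, 0.1, -1.0]
finger_gap: 0.995
gripper_force: 0.0
```

```bash
python3 - <<'E'
from h import *
plan([(561.5,109.5,33.5,175.5)])
E
```

```text
(561.5, 109.5, 33.5, 175.5) -> [-3.5 -0.3 61.9] [-0.01 -0.11  0.24]
```

>>> move_arm --commands "-3.5 -0.3 30 0 0 0.2 1;-3.5 -0.3 45 0 0 0.2 1;-3.5 -0.3 55 0 0 0.2 1;-3.5 -0.3 61 0 0 0.2 1;-3.5 -0.3 61 0 0 0.2 1"

```text
t: 12.72
tcp_pos: [0.5622, 0.1087, 0.0357]
tool_rot: [0.042, 0.999, -0.0, -0.0]
force: [0.8, -0.0, 0.3]
finger_gap: 0.996
gripper_force: 0.0
```

```bash
python3 - <<'E'
from h import *
plan([(561.5,109.5,33.5,175.5)])
E
```

```text
(561.5, 109.5, 33.5, 175.5) -> [0.7 0.7 2.2] [-0.   -0.01 -0.26]
```

>>> move_arm --commands "0.3 -0.4 1.5 0 0 0 1;0.3 -0.4 1.5 0 0 0 0.3;0.3 -0.4 1.5 0 0 0 -0.2;0.3 -0.4 1.5 0 0 0 -0.2;0.3 -0.4 1.5 0 0 0 -0.2" --grip_force 30

```text
t: 13.35
tcp_pos: [0.5637, 0.1085, 0.0372]
tool_rot: [0.041, 0.999, 0.0, 0.002]
force: [-2.0, -0.8, 14.5]
finger_gap: 0.4
gripper_force: 7.6
```

>>> move_arm --commands "0 0 0 0 0 0 -0.2;0 0 -8 0 0 0 -0.2;0 0 -20 0 0 0 -0.2;0 0 -50 0 0 0 -0.2;0 0 -80 0 0 0 -0.2"

```text
t: 13.98
tcp_pos: [0.5616, 0.1086, 0.1151]
tool_rot: [0.041, 0.999, 0.0, -0.0]
force: [0.6, -0.4, -0.3]
finger_gap: 0.401
gripper_force: 0.0
```

>>> move_arm --commands "0 0 -20 0 0 0 -0.2;0 0 -40 0 0 0 -0.2;0 0 -40 0 0 0 -0.2;0 0 -40 0 0 0 -0.2;0 0 -40 0 0 0 -0.2"

```text
t: 14.6
tcp_pos: [0.5612, 0.1085, 0.1533]
tool_rot: [0.041, 0.999, -0.0, -0.001]
force: [0.1, -0.0, -0.5]
finger_gap: 0.404
gripper_force: 0.0
```

```bash
python3 - <<'E'
from h import *
s=snapshot("scene");print(telemetry.sense()["force"],telemetry.sense()["finger_gap"])
a=cv2.resize(s["image"][110:260,270:420,::-1],None,fx=3.6,fy=3.6,interpolation=cv2.INTER_CUBIC)
cv2.imwrite("pics/sh1.png",a)
plan([(528,35,150,131),(496.5,-44,150,86.8)])
E
```

```text
[0.20631449 0.7602942  1.34165711] 0.39871873650285466
(528, 35, 150, 131) -> [ 27.  -76.    3.4] [-0.06 -0.11 44.26]
(496.5, -44, 150, 86.8) -> [-39.  -75.6   0. ] [ 0.   0.  44.2]
```

View pics/sh1.png

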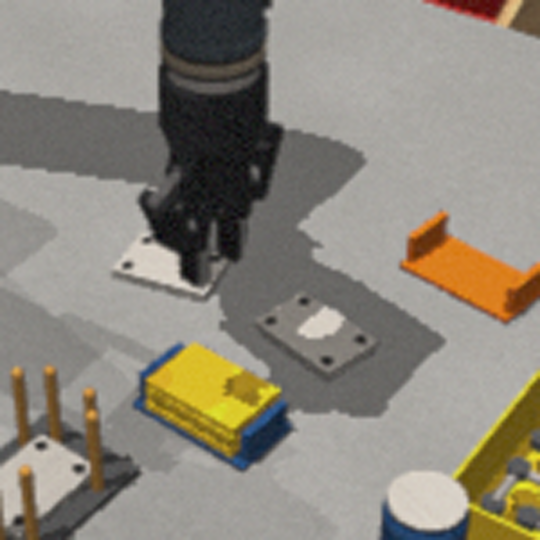

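The grip slipped over the pile's top: at 60 mm the tips stand about 6 mm behind the TCP. The pile at (212,400) in the crop still looks intact. I'll measure it again and retry lower.

```bash
python3 - <<'E'
from h import *
t=snapshot("top");s=snapshot("scene");h=hsv(t)
for v in(60,80,100): print(rects(t,(abs(h[...,0]-29)<6)&(h[...,1]>150)&(h[...,2]>v),.038,250,2500))
print(yellow(s))
plan([(561,109.5,60,175.5)])
E
```

```text
[]
[]
[]
[[562, 105, 90, 68, -3.9, 331.0, 219.0]]
(561, 109.5, 60, 175.5) -> [ 0.4  1.  93.5] [-0.01 -0.09 -0.25]
```

>>> move_arm --commands "0 0 40 0 0 0 1;0 0 80 0 0 0 1;0 0 110 0 0 0 1;0 0 127 0 0 0 1;0 0 127 0 0 0 1"

```text
t: 15.38
tcp_pos: [0.5612, 0.1085, 0.0262]
tool_rot: [0.041, 0.999, -0.0, -0.001]
force: [0.5, 0.1, -0.2]
finger_gap: 0.993
gripper_force: 0.0
```

>>> move_arm --commands "0 0 0 0 0 0 0.7;0 0 0 0 0 0 0.3;0 0 0 0 0 0 0.1;0 0 0 0 0 0 0.1;0 0 0 0 0 0 0.1" --grip_force 40

```text
t: 16.0
tcp_pos: [0.563, 0.1085, 0.029]
tool_rot: [0.041, 0.999, 0.0, 0.001]
force: [-1.0, -0.2, 5.9]
finger_gap: 0.685
gripper_force: 42.9
```

>>> move_arm --commands "0 0 0 0 0 0 0.1;0 0 -5 0 0 0 0.1;0 0 -20 0 0 0 0.1;0 0 -50 0 0 0 0.1;0 0 -80 0 0 0 0.1"

```text
t: 16.62
tcp_pos: [0.5618, 0.1085, 0.1088]
tool_rot: [0.041, 0.999, 0.0, 0.0]
force: [0.3, 0.1, -0.4]
finger_gap: 0.681
gripper_force: 43.0
```

>>> move_arm --commands "0 0 -20 0 0 0 0.1;0 0 -45 0 0 0 0.1;0 0 -45 0 0 0 0.1;0 0 -45 0 0 0 0.1;0 0 -45 0 0 0 0.1"

```text
t: 17.25
tcp_pos: [0.561, 0.1085, 0.1512]
tool_rot: [0.041, 0.999, -0.0, -0.001]
force: [-0.4, 0.6, 0.3]
finger_gap: 0.683
gripper_force: 43.0
```

```bash
python3 - <<'E'
from h import *
s=snapshot("scene");st=telemetry.sense();print(st["force"],st["finger_gap"])
a=cv2.resize(s["image"][110:260,270:420,::-1],None,fx=3.6,fy=3.6,interpolation=cv2.INTER_CUBIC)
cv2.imwrite("pics/sh2.png",a)
plan([(528,35,150,131),(496.5,-44,150,86.8)])
E
```

```text
[ 0.1091615   0.08914752 -0.00214819] 0.6843533248252047
(528, 35, 150, 131) -> [ 26.9 -76.    1.3] [-0.06 -0.12 44.25]
(496.5, -44, 150, 86.8) -> [-39.  -75.6   0. ] [ 0.   0.  44.2]
```

View pics/sh2.png

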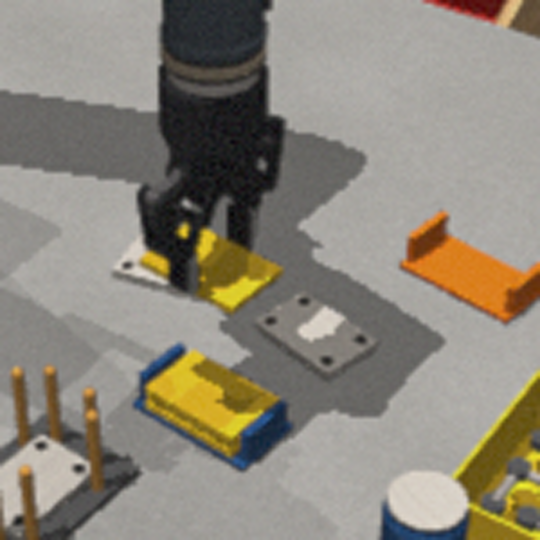

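One sheet is held, centred between the fingers, and three remain in the holder at (212,400) in the crop. On to the nest.

>>> move_arm --commands "5 -15 0 0 0 9 0.1;11 -30 0 0 0 18 0.1;16 -45 0 0 0 27 0.1;22 -61 0 0 0 36 0.1;27 -76 1 0 0 44.2 0.1"

```text
t: 17.92
tcp_pos: [0.5281, 0.0346, 0.1505]
tool_rot: [0.416, 0.909, -0.0, -0.001]
force: [0.6, -0.4, -0.2]
finger_gap: 0.682
gripper_force: 43.0
```

>>> move_arm --commands "-8 -15 0 0 0 9 0.1;-16 -30 0 0 0 18 0.1;-24 -45 0 0 0 27 0.1;-32 -61 0 0 0 36 0.1;-39 -75.6 0 0 0 44.2 0.1"

```text
t: 18.55
tcp_pos: [0.4967, -0.0445, 0.1506]
tool_rot: [0.728, 0.686, -0.0, -0.001]
force: [0.4, -1.6, -0.4]
finger_gap: 0.68
gripper_force: 43.0
```

>>> move_arm --commands "0 0 20 0 0 0 0.1;0 0 40 0 0 0 0.1;0 0 50 0 0 0 0.1;0 0 50 0 0 0 0.1;0 0 50 0 0 0 0.1"

```text
t: 19.18
tcp_pos: [0.4977, -0.0441, 0.1016]
tool_rot: [0.726, 0.688, 0.0, 0.0]
force: [-0.3, 0.1, -0.8]
finger_gap: 0.682
gripper_force: 43.0
```

```bash
python3 - <<'E'
from h import *
print(telemetry.sense()["force"])
plan([(496.5,-44,70,86.8),(496.5,-44,18,86.8)])
E
```

```text
[-0.28281936  0.09086283 -0.80991836]
(496.5, -44, 70, 86.8) -> [ 0.  -1.2 31.6] [0.04 0.01 0.07]
(496.5, -44, 18, 86.8) -> [ 0.  0. 52.] [0. 0. 0.]
```

>>> move_arm --commands "0 -1 6 0 0 0 0.1;0 -1 12 0 0 0 0.1;0 -1 18 0 0 0 0.1;0 -1 25 0 0 0 0.1;0 -1 31 0 0 0 0.1"

```text
t: 19.8
tcp_pos: [0.4962, -0.044, 0.0697]
tool_rot: [0.726, 0.687, -0.0, -0.0]
force: [-0.1, -0.4, 0.4]
finger_gap: 0.683
gripper_force: 43.0
```

>>> move_arm --commands "0 0 12 0 0 0 0.1;0 0 25 0 0 0 0.1;0 0 38 0 0 0 0.1;0 0 48 0 0 0 0.1;0 0 52 0 0 0 0.1"

```text
t: 20.42
tcp_pos: [0.4959, -0.0439, 0.0174]
tool_rot: [0.726, 0.687, -0.0, -0.001]
force: [-0.5, -1.2, -0.2]
finger_gap: 0.68
gripper_force: 43.0
```

>>> move_arm --commands "0 0 0 0 0 0 0.1;0 0 0 0 0 0 0.7;0 0 0 0 0 0 0.9;0 0 0 0 0 0 0.9;0 0 0 0 0 0 0.9"

```text
t: 21.05
tcp_pos: [0.4964, -0.044, 0.0185]
tool_rot: [0.726, 0.687, 0.0, 0.0]
force: [-0.2, 0.8, 0.7]
finger_gap: 0.954
gripper_force: 0.0
```

>>> move_arm --commands "0 0 -30 0 0 0 1;0 0 -60 0 0 0 1;0 0 -90 0 0 0 1;0 0 -130 0 0 0 1;0 0 -130 0 0 0 1"

```text
t: 21.68
tcp_pos: [0.4983, -0.0445, 0.1511]
tool_rot: [0.726, 0.688, 0.002, 0.003]
force: [0.3, -0.2, 0.0]
finger_gap: 0.998
gripper_force: 0.0
```

```bash
python3 - <<'E'
from h import *
s=snapshot("scene");t=snapshot("top");g=hsv(s);h=hsv(t)
print(rects(s,(g[...,1]<40)&(g[...,2]>195),.01,150),rects(t,(h[...,1]<25)&(h[...,2]>118),.01));print("y",rects(s,(abs(g[...,0]-29)<6)&(g[...,1]>150)&(g[...,2]>80),.026,100),rects(t,(abs(h[...,0]-29)<6)&(h[...,1]>150)&(h[...,2]>60),.03,250,2500))
a=cv2.resize(s["image"][150:280,210:390,::-1],None,fx=3.6,fy=3.6,interpolation=cv2.INTER_CUBIC)
cv2.imwrite("pics/n3.png",a);plan([])
E
```

```text
[[751, 123, 57, 56, 35.0, 388.0, 248.0], [577, 241, 89, 58, -13.6, 357.0, 201.0]] [[577, 240, 91, 59, -13.3, 245.0, 209.0], [857, -1, 53, 52, 88.0, 336.0, 100.0]]
y [[824, 198, 176, 128, 89.4, 424.0, 239.0]] [[549, 108, 69, 60, -6.9, 295.0, 216.0]]
```

View pics/n3.png

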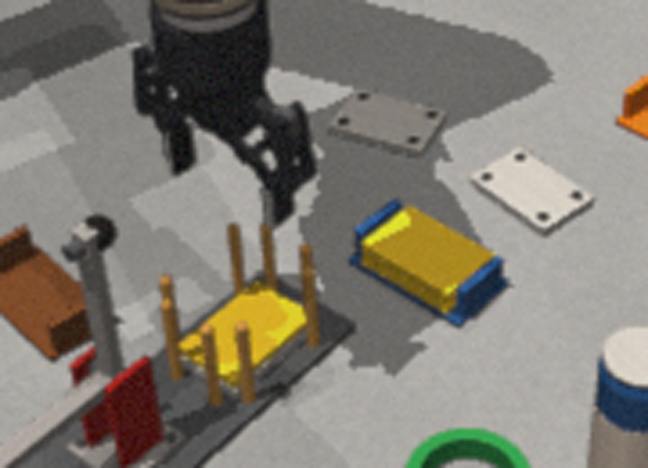

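The sheet lies flat on plate A in the nest, and plate B at (532,190) in the crop hasn't moved. Going for plate B.

```bash
python3 - <<'E'
from h import *
plan([(537,98,150,127),(577,240,100,166.7),(577,240,-3.5,166.7)])
E
```

```text
(537, 98, 150, 127) -> [143.9  33.1  -1.6] [ 2.000e-02  1.000e-02 -4.014e+01]
(577, 240, 100, 166.7) -> [ 89.3 117.4  50. ] [  0.    0.  -39.7]
(577, 240, -3.5, 166.7) -> [  0.    0.  103.5] [0. 0. 0.]
```

>>> move_arm --commands "29 7 0 0 0 -8 1;58 13 0 0 0 -16 1;86 20 0 0 0 -24 1;115 26 0 0 0 -32 1;144 33 -2 0 0 -40.1 1"

```text
t: 22.4
tcp_pos: [0.5359, 0.0989, 0.1482]
tool_rot: [0.445, 0.896, -0.001, -0.002]
force: [-0.5, 0.0, -0.4]
finger_gap: 0.999
gripper_force: 0.0
```

>>> move_arm --commands "18 23 10 0 0 -8 1;36 47 20 0 0 -16 1;54 70 30 0 0 -24 1;71 94 40 0 0 -32 1;89 117.4 50 0 0 -39.7 1"

```text
t: 23.02
tcp_pos: [0.5764, 0.2402, 0.0977]
tool_rot: [0.114, 0.993, -0.001, -0.002]
force: [0.9, -0.3, 0.3]
finger_gap: 1.001
gripper_force: 0.0
```

>>> move_arm --commands "0 0 25 0 0 0 1;0 0 50 0 0 0 1;0 0 70 0 0 0 1;0 0 70 0 0 0 1;0 0 70 0 0 0 1"

```text
t: 23.65
tcp_pos: [0.5778, 0.2396, 0.0304]
tool_rot: [0.116, 0.993, 0.0, 0.0]
force: [0.8, 0.2, -0.3]
finger_gap: 1.0
gripper_force: 0.0
```

```bash
python3 - <<'E'
from h import *
plan([(577,240,-3.5,166.7)])
s=snapshot("scene");g=hsv(s);print(rects(s,(g[...,1]<40)&(g[...,2]>195),.01,100))
E
```

```text
(577, 240, -3.5, 166.7) -> [ 0.9  0.2 33.9] [ 0.01  0.02 -0.06]
[[751, 123, 57, 56, 35.0, 388.0, 248.0]]
```

>>> move_arm --commands "0.5 0 10 0 0 0 1;0.5 0 20 0 0 0 1;0.5 0 28 0 0 0 1;0.5 0 33.5 0 0 0 1;0.5 0 33.5 0 0 0 1"

```text
t: 24.32
tcp_pos: [0.5766, 0.2397, -0.0039]
tool_rot: [0.116, 0.993, -0.0, -0.001]
force: [0.1, -0.0, -0.4]
finger_gap: 1.001
gripper_force: 0.0
```

>>> move_arm --commands "0 0 0 0 0 0 0.7;0 0 0 0 0 0 0.3;0 0 0 0 0 0 0.1;0 0 0 0 0 0 0.1;0 0 0 0 0 0 0.1" --grip_force 60

```text
t: 24.95
tcp_pos: [0.5775, 0.2399, -0.0023]
tool_rot: [0.116, 0.993, 0.0, 0.001]
force: [0.4, -0.5, 5.3]
finger_gap: 0.68
gripper_force: 65.2
```

>>> move_arm --commands "0 0 -5 0 0 0 0.1;0 0 -15 0 0 0 0.1;0 0 -40 0 0 0 0.1;0 0 -80 0 0 0 0.1;0 0 -120 0 0 0 0.1"

```text
t: 25.58
tcp_pos: [0.5765, 0.2397, 0.1177]
tool_rot: [0.116, 0.993, -0.0, -0.001]
force: [0.6, 0.1, -2.4]
finger_gap: 0.682
gripper_force: 64.9
```

>>> move_arm --commands "0 0 -30 0 0 0 0.1;0 0 -30 0 0 0 0.1;0 0 -30 0 0 0 0.1;0 0 -30 0 0 0 0.1;0 0 -30 0 0 0 0.1"

```text
t: 26.2
tcp_pos: [0.5762, 0.2396, 0.1453]
tool_rot: [0.116, 0.993, -0.0, -0.001]
force: [-0.6, 0.1, -1.7]
finger_gap: 0.676
gripper_force: 64.9
```

```bash
python3 - <<'E'
from h import *
print(telemetry.sense()["force"],telemetry.sense()["finger_gap"])
plan([(537,98,150,127),(496.5,-44,150,86.8),(496.5,-44,100,86.8)])
E
```

```text
[-0.55255647  0.0933541  -1.73619508] 0.6756136391569642
(537, 98, 150, 127) -> [   5.5 -146.8   -4.5] [-0.12 -0.12 39.65]
(496.5, -44, 150, 86.8) -> [ -89.  -117.8    0. ] [ 0.   0.  40.2]
(496.5, -44, 100, 86.8) -> [ 0.  0. 50.] [0. 0. 0.]
```

>>> move_arm --commands "1 -29 -1 0 0 8 0.1;2 -59 -2 0 0 16 0.1;3 -88 -3 0 0 24 0.1;4 -117 -4 0 0 32 0.1;5 -147 -4.5 0 0 39.7 0.1"

```text
t: 26.82
tcp_pos: [0.5378, 0.0971, 0.1508]
tool_rot: [0.448, 0.894, -0.0, -0.0]
force: [0.4, -0.4, -2.5]
finger_gap: 0.678
gripper_force: 64.9
```

>>> move_arm --commands "-18 -24 0 0 0 8 0.1;-36 -47 0 0 0 16 0.1;-53 -71 0 0 0 24 0.1;-71 -94 0 0 0 32 0.1;-89 -117.8 0 0 0 40.2 0.1"

```text
t: 27.45
tcp_pos: [0.4973, -0.0449, 0.1509]
tool_rot: [0.728, 0.685, -0.0, -0.0]
force: [0.2, -1.1, -1.7]
finger_gap: 0.683
gripper_force: 64.9
```

>>> move_arm --commands "0 0 20 0 0 0 0.1;0 0 40 0 0 0 0.1;0 0 50 0 0 0 0.1;0 0 50 0 0 0 0.1;0 0 50 0 0 0 0.1"

```text
t: 28.08
tcp_pos: [0.4981, -0.044, 0.1017]
tool_rot: [0.727, 0.687, 0.0, 0.0]
force: [0.5, -0.1, -2.0]
finger_gap: 0.676
gripper_force: 64.9
```

```bash
python3 - <<'E'
from h import *
plan([(496.5,-44,70,86.8),(496.5,-44,24,86.8)])
E
```

```text
(496.5, -44, 70, 86.8) -> [-0.1 -1.6 31.7] [ 0.06  0.01 -0.03]
(496.5, -44, 24, 86.8) -> [ 0.  0. 46.] [0. 0. 0.]
```

>>> move_arm --commands "0 -1.2 6 0 0 0 0.1;0 -1.2 12 0 0 0 0.1;0 -1.2 18 0 0 0 0.1;0 -1.2 25 0 0 0 0.1;0 -1.2 31 0 0 0 0.1"

```text
t: 28.7
tcp_pos: [0.4963, -0.0439, 0.0697]
tool_rot: [0.727, 0.687, -0.0, -0.0]
force: [-0.2, -0.7, -1.8]
finger_gap: 0.68
gripper_force: 65.0
```

>>> move_arm --commands "0 0 12 0 0 0 0.1;0 0 25 0 0 0 0.1;0 0 36 0 0 0 0.1;0 0 44 0 0 0 0.1;0 0 46 0 0 0 0.1"

```text
t: 29.32
tcp_pos: [0.496, -0.0438, 0.0236]
tool_rot: [0.727, 0.687, -0.0, -0.001]
force: [-2.9, 0.1, 7.8]
finger_gap: 0.677
gripper_force: 66.1
```

>>> move_arm --commands "0 0 0 0 0 0 0.1;0 0 0 0 0 0 0.7;0 0 0 0 0 0 0.9;0 0 0 0 0 0 0.9;0 0 0 0 0 0 0.9"

```text
t: 29.95
tcp_pos: [0.4965, -0.044, 0.0245]
tool_rot: [0.727, 0.687, 0.0, 0.0]
force: [-1.0, -0.0, 0.3]
finger_gap: 0.952
gripper_force: 0.0
```

>>> move_arm --commands "0 0 -30 0 0 0 1;0 0 -60 0 0 0 1;0 0 -90 0 0 0 1;0 0 -125 0 0 0 1;0 0 -125 0 0 0 1"

```text
t: 30.58
tcp_pos: [0.4981, -0.0444, 0.1517]
tool_rot: [0.727, 0.687, 0.002, 0.003]
force: [-0.6, 0.3, -0.1]
finger_gap: 1.001
gripper_force: 0.0
```

```bash
python3 - <<'E'
from h import *
plan([(528,35,148,131),(561,109,100,175.5)])
s=snapshot("scene");g=hsv(s);print(rects(s,(g[...,1]<40)&(g[...,2]>170),.036,150))
cv2.imwrite("pics/n4.png",s["image"][:,:,::-1])
E
```

```text
(528, 35, 148, 131) -> [81.  25.3  3.7] [  0.3    0.22 -44.24]
(561, 109, 100, 175.5) -> [34.2 73.5 48. ] [  0.    0.  -44.5]
[[1141, 208, 154, 123, 51.4, 552.0, 290.0], [392, 75, 139, 32, -27.9, 275.0, 202.0], [928, 653, 183, 96, 76.0, 516.0, 166.0], [-78, 265, 311, 222, -25.8, 210.0, 131.0], [159, 577, 642, 219, -52.9, 315.0, 118.0]]
```

Plate B touched down cleanly. Fetching sheet 2, with the pile top now 8 mm lower.

>>> move_arm --commands "16 5 1 0 0 -9 1;33 10 1 0 0 -18 1;49 15 2 0 0 -27 1;66 20 3 0 0 -36 1;82 25 3 0 0 -44.2 1"

```text
t: 31.25
tcp_pos: [0.5249, 0.0372, 0.1445]
tool_rot: [0.413, 0.911, -0.001, -0.002]
force: [0.1, 0.6, -0.8]
finger_gap: 0.997
gripper_force: 0.0
```

>>> move_arm --commands "7 15 10 0 0 -9 1;14 30 20 0 0 -18 1;21 45 30 0 0 -27 1;28 60 40 0 0 -36 1;34 73.5 48 0 0 -44.5 1"

```text
t: 31.88
tcp_pos: [0.5579, 0.1109, 0.096]
tool_rot: [0.037, 0.999, -0.0, -0.002]
force: [-0.0, -0.6, 0.3]
finger_gap: 1.002
gripper_force: 0.0
```

>>> move_arm --commands "0 0 20 0 0 0 1;0 0 40 0 0 0 1;0 0 45 0 0 0 1;0 0 45 0 0 0 1;0 0 45 0 0 0 1"

```text
t: 32.5
tcp_pos: [0.5595, 0.1103, 0.0537]
tool_rot: [0.04, 0.999, 0.0, 0.0]
force: [-0.1, -0.4, -0.4]
finger_gap: 1.0
gripper_force: 0.0
```

```bash
python3 - <<'E'
from h import *
plan([(561.3,109,18,175.5)])
E
```

```text
(561.3, 109, 18, 175.5) -> [-1.8 -1.2 35.7] [ 0.    0.05 -0.05]
```

>>> move_arm --commands "-2 -1 10 0 0 0 1;-2 -1 20 0 0 0 1;-2 -1 30 0 0 0 1;-2 -1 35.5 0 0 0 1;-2 -1 35.5 0 0 0 1"

```text
t: 33.12
tcp_pos: [0.5606, 0.1092, 0.0171]
tool_rot: [0.04, 0.999, -0.0, -0.001]
force: [-0.2, 0.3, -0.2]
finger_gap: 1.003
gripper_force: 0.0
```

>>> move_arm --commands "0 0 0 0 0 0 0.7;0 0 0 0 0 0 0.3;0 0 0 0 0 0 0.1;0 0 0 0 0 0 0.1;0 0 0 0 0 0 0.1" --grip_force 40

```text
t: 33.75
tcp_pos: [0.5616, 0.1092, 0.0185]
tool_rot: [0.04, 0.999, 0.0, 0.001]
force: [-0.6, 1.6, 5.3]
finger_gap: 0.688
gripper_force: 43.4
```

>>> move_arm --commands "0 0 0 0 0 0 0.1;0 0 -5 0 0 0 0.1;0 0 -20 0 0 0 0.1;0 0 -50 0 0 0 0.1;0 0 -80 0 0 0 0.1"

```text
t: 34.38
tcp_pos: [0.5609, 0.1092, 0.099]
tool_rot: [0.04, 0.999, -0.0, -0.0]
force: [0.3, 0.3, -0.2]
finger_gap: 0.69
gripper_force: 43.0
```

>>> move_arm --commands "0 0 -25 0 0 0 0.1;0 0 -52 0 0 0 0.1;0 0 -52 0 0 0 0.1;0 0 -52 0 0 0 0.1;0 0 -52 0 0 0 0.1"

```text
t: 35.0
tcp_pos: [0.5602, 0.1092, 0.1486]
tool_rot: [0.04, 0.999, -0.0, -0.001]
force: [-0.2, 0.0, -0.7]
finger_gap: 0.685
gripper_force: 43.1
```

```bash
python3 - <<'E'
from h import *
s=snapshot("scene");g=hsv(s)
y=(abs(g[...,0]-29)<6)&(g[...,1]>150)&(g[...,2]>70)
n,l,st,c=cv2.connectedComponentsWithStats(y.astype(np.uint8));print([(a.tolist()) for a in st[1:] if a[4]>60])
print(telemetry.sense()["force"],telemetry.sense()["finger_gap"])
plan([(528,35,150,131),(496.5,-44,150,86.8)])
E
```

```text
[[326, 185, 19, 12, 102], [313, 209, 20, 18, 130], [396, 213, 61, 55, 394]]
[ 0.00218048  0.7813797  -0.30340081] 0.6882374441822403
(528, 35, 150, 131) -> [ 26.3 -76.5  -1.3] [-0.07 -0.13 44.45]
(496.5, -44, 150, 86.8) -> [-39.  -75.6   0. ] [ 0.   0.  44.2]
```

>>> move_arm --commands "5 -15 0 0 0 9 0.1;11 -30 0 0 0 18 0.1;16 -46 0 0 0 27 0.1;21 -61 0 0 0 36 0.1;26 -76.5 -1 0 0 44.4 0.1"

```text
t: 35.67
tcp_pos: [0.5284, 0.0346, 0.1499]
tool_rot: [0.416, 0.909, -0.0, -0.001]
force: [-0.0, -0.1, 0.0]
finger_gap: 0.686
gripper_force: 43.1
```

>>> move_arm --commands "-8 -15 0 0 0 9 0.1;-16 -30 0 0 0 18 0.1;-24 -45 0 0 0 27 0.1;-32 -61 0 0 0 36 0.1;-39 -75.6 0 0 0 44.2 0.1"

```text
t: 36.3
tcp_pos: [0.4971, -0.0445, 0.15]
tool_rot: [0.728, 0.686, -0.0, -0.001]
force: [-0.0, 0.2, -0.8]
finger_gap: 0.689
gripper_force: 43.1
```

>>> move_arm --commands "0 0 20 0 0 0 0.1;0 0 40 0 0 0 0.1;0 0 50 0 0 0 0.1;0 0 50 0 0 0 0.1;0 0 50 0 0 0 0.1"

```text
t: 36.92
tcp_pos: [0.4981, -0.0441, 0.1011]
tool_rot: [0.726, 0.688, 0.0, 0.0]
force: [0.5, -0.4, -1.2]
finger_gap: 0.686
gripper_force: 43.1
```

```bash
python3 - <<'E'
from h import *
plan([(496.5,-44,70,86.8)])
E
```

```text
(496.5, -44, 70, 86.8) -> [-0.  -1.6 31.1] [0.03 0.01 0.07]
```

>>> move_arm --commands "0 -1.2 6 0 0 0 0.1;0 -1.2 12 0 0 0 0.1;0 -1.2 18 0 0 0 0.1;0 -1.2 25 0 0 0 0.1;0 -1.2 31 0 0 0 0.1"

```text
t: 37.55
tcp_pos: [0.4965, -0.044, 0.0692]
tool_rot: [0.726, 0.687, -0.0, -0.0]
force: [-0.5, -0.5, -0.6]
finger_gap: 0.683
gripper_force: 43.1
```

>>> move_arm --commands "0 0 10 0 0 0 0.1;0 0 20 0 0 0 0.1;0 0 30 0 0 0 0.1;0 0 35 0 0 0 0.1;0 0 37.5 0 0 0 0.1"

```text
t: 38.17
tcp_pos: [0.4963, -0.0439, 0.0324]
tool_rot: [0.726, 0.687, -0.0, -0.0]
force: [-3.5, 1.4, 20.2]
finger_gap: 0.685
gripper_force: 45.1
```

>>> move_arm --commands "0 0 0 0 0 0 0.1;0 0 0 0 0 0 0.7;0 0 0 0 0 0 0.9;0 0 0 0 0 0 0.9;0 0 0 0 0 0 0.9"

```text
t: 38.8
tcp_pos: [0.4966, -0.044, 0.0323]
tool_rot: [0.726, 0.687, 0.0, 0.0]
force: [-0.0, 0.4, -1.0]
finger_gap: 0.947
gripper_force: 0.0
```

>>> move_arm --commands "0 0 -30 0 0 0 1;0 0 -60 0 0 0 1;0 0 -90 0 0 0 1;0 0 -120 0 0 0 1;0 0 -120 0 0 0 1"

```text
t: 39.42
tcp_pos: [0.498, -0.0444, 0.1543]
tool_rot: [0.726, 0.687, 0.001, 0.002]
force: [0.4, -0.2, -0.7]
finger_gap: 1.004
gripper_force: 0.0
```

```bash
python3 - <<'E'
from h import *
t=snapshot("top");s=snapshot("scene");g=hsv(s);h=hsv(t)
for v in (165,190): print(rects(s,(g[...,1]<40)&(g[...,2]>v),.01,150,1500))
for v in (75,90,105,118): print(rects(t,(h[...,1]<25)&(h[...,2]>v),.01,250,2500))
cv2.imwrite("pics/n5.png",cv2.resize(s["image"][140:280,200:390,::-1],None,fx=4,fy=4,interpolation=cv2.INTER_CUBIC));plan([])
E
```

```text
[[372, 96, 176, 36, -28.5, 275.0, 203.0]]
[[751, 123, 57, 56, 35.0, 388.0, 248.0]]
[[423, 122, 196, 98, -21.3, 295.0, 277.0]]
[[422, 246, 86, 58, 11.1, 243.0, 271.0], [422, 121, 192, 97, -21.7, 295.0, 277.0]]
[]
[[857, -1, 53, 52, 88.0, 336.0, 100.0]]
```

View pics/n5.png

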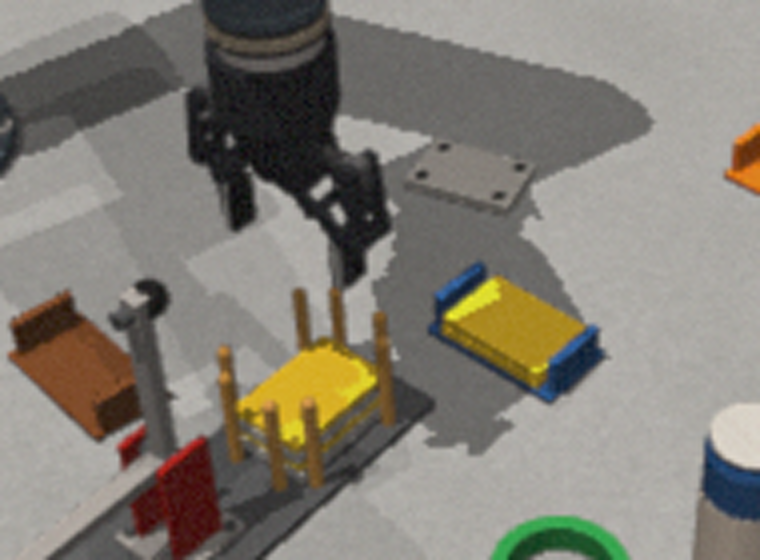

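The stack is neat: plate, sheet, plate, sheet, with two sheets left in the holder. Plate C at (470,178) in the crop is unmoved. Fetching it.

```bash
python3 - <<'E'
from h import *
plan([(470,60,150,122),(440,160,150,157),(422,246,80,191.1)])
E
```

```text
(470, 60, 150, 122) -> [102.3 -31.8   2.1] [-1.000e-02 -1.000e-02 -3.514e+01]
(440, 160, 150, 157) -> [100.7  27.6   0. ] [  0.   0. -35.]
(422, 246, 80, 191.1) -> [50.2 72.1 70. ] [  0.    0.  -34.1]
```

>>> move_arm --commands "20 -6 0 0 0 -7 1;41 -12 0 0 0 -14 1;61 -19 0 0 0 -21 1;82 -25 0 0 0 -28 1;102 -32 0 0 0 -35.1 1"

```text
t: 40.15
tcp_pos: [0.469, 0.0604, 0.1508]
tool_rot: [0.483, 0.875, -0.001, -0.002]
force: [0.5, -0.2, 0.3]
finger_gap: 1.001
gripper_force: 0.0
```

>>> move_arm --commands "20 5 0 0 0 -7 1;40 11 0 0 0 -14 1;60 16 0 0 0 -21 1;80 22 0 0 0 -28 1;101 27.6 0 0 0 -35 1"

```text
t: 40.78
tcp_pos: [0.4389, 0.1604, 0.1508]
tool_rot: [0.198, 0.98, -0.001, -0.002]
force: [1.0, 0.2, 0.1]
finger_gap: 0.997
gripper_force: 0.0
```

>>> move_arm --commands "12 18 17 0 0 -8 1;25 36 35 0 0 -17 1;38 54 52 0 0 -26 1;50 72 70 0 0 -34.1 1;50 72 70 0 0 -34.1 1"

```text
t: 41.4
tcp_pos: [0.4201, 0.2461, 0.08]
tool_rot: [-0.097, 0.995, -0.001, -0.003]
force: [0.2, -0.1, 0.1]
finger_gap: 1.003
gripper_force: 0.0
```

>>> move_arm --commands "0 0 20 0 0 0 1;0 0 40 0 0 0 1;0 0 50 0 0 0 1;0 0 50 0 0 0 1;0 0 50 0 0 0 1"

```text
t: 42.02
tcp_pos: [0.4227, 0.2456, 0.0327]
tool_rot: [-0.096, 0.995, 0.0, 0.0]
force: [-0.3, 0.7, 0.3]
finger_gap: 1.004
gripper_force: 0.0
```

```bash
python3 - <<'E'
from h import *
plan([(422,246,-3.5,191.1)])
E
```

```text
(422, 246, -3.5, 191.1) -> [ 0.7  0.5 36.2] [ 0.    0.04 -0.09]
```

>>> move_arm --commands "0.5 0.5 10 0 0 0 1;0.5 0.5 20 0 0 0 1;0.5 0.5 30 0 0 0 1;0.5 0.5 35.5 0 0 0 1;0.5 0.5 35.5 0 0 0 1"

```text
t: 42.65
tcp_pos: [0.4214, 0.246, -0.0038]
tool_rot: [-0.096, 0.995, -0.0, -0.001]
force: [-0.4, -0.4, 0.1]
finger_gap: 0.998
gripper_force: 0.0
```

>>> move_arm --commands "0 0 0 0 0 0 0.7;0 0 0 0 0 0 0.3;0 0 0 0 0 0 0.1;0 0 0 0 0 0 0.1;0 0 0 0 0 0 0.1" --grip_force 60

```text
t: 43.28
tcp_pos: [0.4219, 0.2462, -0.0025]
tool_rot: [-0.096, 0.995, 0.0, 0.0]
force: [-0.1, -0.8, 4.9]
finger_gap: 0.679
gripper_force: 64.3
```

>>> move_arm --commands "0 0 -5 0 0 0 0.1;0 0 -15 0 0 0 0.1;0 0 -40 0 0 0 0.1;0 0 -80 0 0 0 0.1;0 0 -120 0 0 0 0.1"

```text
t: 43.9
tcp_pos: [0.4212, 0.246, 0.118]
tool_rot: [-0.096, 0.995, -0.0, -0.001]
force: [0.6, 0.9, -2.2]
finger_gap: 0.678
gripper_force: 65.1
```

>>> move_arm --commands "0 0 -30 0 0 0 0.1;0 0 -30 0 0 0 0.1;0 0 -30 0 0 0 0.1;0 0 -30 0 0 0 0.1;0 0 -30 0 0 0 0.1"

```text
t: 44.52
tcp_pos: [0.4211, 0.2459, 0.1457]
tool_rot: [-0.096, 0.995, -0.0, -0.001]
force: [-0.6, 0.3, -1.7]
finger_gap: 0.677
gripper_force: 65.2
```

```bash
python3 - <<'E'
from h import *
print(telemetry.sense()["force"],telemetry.sense()["finger_gap"])
plan([(440,160,150,157),(470,60,150,122),(496.5,-44,150,86.8),(496.5,-44,105,86.8)])
E
```

```text
[-0.60911648  0.28940572 -1.73285357] 0.6773831536528142
(440, 160, 150, 157) -> [ -2.1 -87.9  -4.3] [-0.06 -0.14 34.05]
(470, 60, 150, 122) -> [-66.7 -80.3   0. ] [ 0.  0. 35.]
(496.5, -44, 150, 86.8) -> [-102.2  -32.6    0. ] [ 0.   0.  35.2]
(496.5, -44, 105, 86.8) -> [ 0.  0. 45.] [0. 0. 0.]
```

>>> move_arm --commands "0 -18 -1 0 0 7 0.1;-1 -35 -2 0 0 14 0.1;-1 -53 -3 0 0 21 0.1;-2 -70 -4 0 0 28 0.1;-2 -88 -4.3 0 0 34.1 0.1"

```text
t: 45.15
tcp_pos: [0.4405, 0.1596, 0.1505]
tool_rot: [0.202, 0.979, -0.0, -0.001]
force: [-0.5, -0.1, -2.8]
finger_gap: 0.682
gripper_force: 65.2
```

>>> move_arm --commands "-13 -16 0 0 0 7 0.1;-27 -32 0 0 0 14 0.1;-40 -48 0 0 0 21 0.1;-53 -64 0 0 0 28 0.1;-66.7 -80.3 0 0 0 35 0.1"

```text
t: 45.78
tcp_pos: [0.4704, 0.0595, 0.1504]
tool_rot: [0.487, 0.873, -0.0, -0.001]
force: [-0.3, 0.4, -2.7]
finger_gap: 0.678
gripper_force: 65.2
```

>>> move_arm --commands "-20 -6 0 0 0 7 0.1;-41 -13 0 0 0 14 0.1;-61 -20 0 0 0 21 0.1;-82 -26 0 0 0 28 0.1;-102.2 -32.6 0 0 0 35.2 0.1"

```text
t: 46.4
tcp_pos: [0.4968, -0.0445, 0.1504]
tool_rot: [0.728, 0.685, -0.0, -0.001]
force: [-0.2, 0.3, -2.7]
finger_gap: 0.677
gripper_force: 65.2
```

>>> move_arm --commands "0 0 20 0 0 0 0.1;0 0 40 0 0 0 0.1;0 0 50 0 0 0 0.1;0 0 50 0 0 0 0.1;0 0 50 0 0 0 0.1"

```text
t: 47.02
tcp_pos: [0.4974, -0.0438, 0.1014]
tool_rot: [0.727, 0.687, 0.0, 0.0]
force: [0.5, 0.0, -2.1]
finger_gap: 0.679
gripper_force: 65.1
```

```bash
python3 - <<'E'
from h import *
plan([(496.5,-44,70,86.8)])
E
```

```text
(496.5, -44, 70, 86.8) -> [-0.2 -0.9 31.4] [ 0.04  0.01 -0.04]
```

>>> move_arm --commands "0 -0.9 6 0 0 0 0.1;0 -0.9 12 0 0 0 0.1;0 -0.9 18 0 0 0 0.1;0 -0.9 25 0 0 0 0.1;0 -0.9 31 0 0 0 0.1"

```text
t: 47.65
tcp_pos: [0.496, -0.0437, 0.0695]
tool_rot: [0.727, 0.687, -0.0, -0.0]
force: [0.5, -0.8, -2.9]
finger_gap: 0.681
gripper_force: 65.2
```

>>> move_arm --commands "0 0 8 0 0 0 0.1;0 0 16 0 0 0 0.1;0 0 22 0 0 0 0.1;0 0 26.5 0 0 0 0.1;0 0 26.5 0 0 0 0.1"

```text
t: 48.28
tcp_pos: [0.4959, -0.0437, 0.0433]
tool_rot: [0.727, 0.687, -0.0, -0.0]
force: [0.2, -0.6, -2.9]
finger_gap: 0.681
gripper_force: 65.2
```

>>> move_arm --commands "0 0 0 0 0 0 0.1;0 0 0 0 0 0 0.7;0 0 0 0 0 0 0.9;0 0 0 0 0 0 0.9;0 0 0 0 0 0 0.9"

```text
t: 48.9
tcp_pos: [0.4962, -0.0438, 0.0438]
tool_rot: [0.727, 0.687, 0.0, 0.0]
force: [0.1, 0.2, -0.2]
finger_gap: 0.949
gripper_force: 0.0
```

>>> move_arm --commands "0 0 -30 0 0 0 1;0 0 -60 0 0 0 1;0 0 -90 0 0 0 1;0 0 -130 0 0 0 1;0 0 -180 0 0 0 1"

```text
t: 49.52
tcp_pos: [0.4952, -0.0435, 0.2243]
tool_rot: [0.727, 0.687, -0.001, -0.001]
force: [1.4, 0.1, 0.4]
finger_gap: 0.999
gripper_force: 0.0
```

```bash
python3 - <<'E'
from h import *
s=snapshot("scene");t=snapshot("top")
b=proj(s,[[.4965+.002,-.0436,.053]]);print(b)
for d in (s,t):
    h=hsv(d);r=((h[...,0]<6)|(h[...,0]>174))&(h[...,1]>170)&(h[...,2]>90);r[:, :]&=True
    n,l,st,c=cv2.connectedComponentsWithStats(r.astype(np.uint8));print([(a.tolist(),np.round(cc,1).tolist()) for a,cc in zip(st[1:],c[1:]) if 40<a[4]<1500])
    n_=[.4965,-.0436];cc,q=np.cos(np.radians(86.85)),np.sin(np.radians(86.85));x=n_[0]-.255*cc;y=n_[1]-.255*q;print("pred bar",x,y,proj(d,[[x,y,.085]]))
g=s["image"][:,:,::-1];cv2.imwrite("pics/n6.png",cv2.resize(g[180:300,180:330],None,fx=4,fy=4,interpolation=cv2.INTER_CUBIC));plan([])
E
```

```text
[[276.92753106 235.15496848]]
[([386, 107, 23, 8, 41], [397.2, 110.9]), ([186, 276, 28, 23, 161], [200.1, 286.8])]
pred bar 0.4824877041223263 -0.2982147198498871 [[199.96572858 286.78586447]]
[([466, 217, 5, 40, 168], [468.2, 236.1])]
pred bar 0.4824877041223263 -0.2982147198498871 [[467.77026782 236.66391336]]
```

View pics/n6.png

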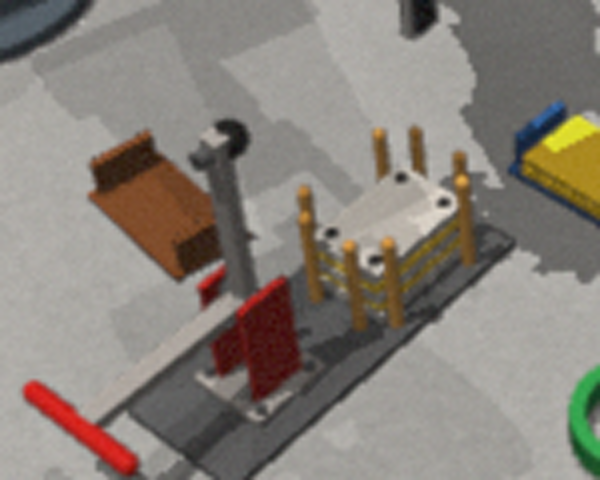

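The stack is complete, three plates with two sheets between. The bar's predicted position (482,-298,85) matches both views. Next is the clamp: I'll grip the bar on its far side, 28 mm from the stem.

```bash
python3 - <<'E'
from h import *
plan([(500,-60,330,60),(505,-180,330,28),(510.5,-299.8,250,-3.15),(510.5,-299.8,120,-3.15)])
E
```

```text
(500, -60, 330, 60) -> [ -15.5    2.7 -101.3] [6.800e-01 1.000e-02 2.677e+01]
(505, -180, 330, 28) -> [-101.4   64.3    0. ] [ 0.  0. 32.]
(510.5, -299.8, 250, -3.15) -> [-51.4 108.4  80. ] [ 0.    0.   31.15]
(510.5, -299.8, 120, -3.15) -> [  0.   0. 130.] [0. 0. 0.]
```

>>> move_arm --commands "-3 1 -25 0 0 5 1;-6 1 -50 0 0 11 1;-9 2 -75 0 0 16 1;-12 2 -95 0 0 22 1;-15.5 3 -101 0 0 26.8 1"

```text
t: 50.25
tcp_pos: [0.4983, -0.0595, 0.3253]
tool_rot: [0.867, 0.498, 0.0, 0.001]
force: [-0.2, -0.6, -0.8]
finger_gap: 1.001
gripper_force: 0.0
```

>>> move_arm --commands "-20 13 0 0 0 6 1;-40 26 0 0 0 13 1;-61 39 0 0 0 19 1;-81 51 0 0 0 26 1;-101.4 64.3 0 0 0 32 1"

```text
t: 50.88
tcp_pos: [0.5025, -0.1798, 0.3236]
tool_rot: [0.971, 0.24, -0.001, -0.001]
force: [0.0, -0.8, -0.2]
finger_gap: 1.001
gripper_force: 0.0
```

>>> move_arm --commands "-10 22 16 0 0 6 1;-20 43 32 0 0 13 1;-31 65 48 0 0 19 1;-41 87 64 0 0 25 1;-51.4 108.4 80 0 0 31.1 1"

```text
t: 51.5
tcp_pos: [0.508, -0.2996, 0.243]
tool_rot: [1.0, -0.029, -0.001, -0.001]
force: [-0.6, 0.3, -0.5]
finger_gap: 1.003
gripper_force: 0.0
```

>>> move_arm --commands "0 0 40 0 0 0 1;0 0 80 0 0 0 1;0 0 125 0 0 0 1;0 0 125 0 0 0 1;0 0 125 0 0 0 1"

```text
t: 52.12
tcp_pos: [0.509, -0.2996, 0.1204]
tool_rot: [1.0, -0.027, 0.0, 0.0]
force: [-0.2, -0.1, 0.4]
finger_gap: 1.002
gripper_force: 0.0
```

```bash
python3 - <<'E'
from h import *
plan([(510.5,-299.8,68,-3.15)]);print(telemetry.sense()["q"][5])
E
```

```text
(510.5, -299.8, 68, -3.15) -> [ 1.4  0.  52.4] [ 0.04 -0.06  0.01]
0.9045057760279163
```

Descending onto the bar and gripping it.

>>> move_arm --commands "1 0 15 0 0 0 1;1 0 30 0 0 0 1;1 0 45 0 0 0 1;1 0 52 0 0 0 1;1 0 52 0 0 0 1"

```text
t: 52.75
tcp_pos: [0.5091, -0.2989, 0.0667]
tool_rot: [1.0, -0.027, -0.001, -0.001]
force: [-0.3, 0.0, -0.0]
finger_gap: 1.003
gripper_force: 0.0
```

>>> move_arm --commands "0 0 0 0 0 0 0.3;0 0 0 0 0 0 -0.3;0 0 0 0 0 0 -0.9;0 0 0 0 0 0 -0.9;0 0 0 0 0 0 -0.9" --grip_force 45

```text
t: 53.38
tcp_pos: [0.5096, -0.3004, 0.0681]
tool_rot: [1.0, -0.027, 0.0, 0.001]
force: [-1.4, -3.5, 1.6]
finger_gap: 0.143
gripper_force: 43.9
```

>>> move_arm --commands "0 0 0 0 0 0 -0.9;0 0 0 0 0 0 -0.9;0 0 0 0 0 0 -0.9;0 0 0 0 0 0 -0.9;0 -0.2 -5 0 0 0 -0.9"

```text
t: 54.0
tcp_pos: [0.5096, -0.3003, 0.0718]
tool_rot: [1.0, -0.027, 0.0, 0.001]
force: [0.7, -7.0, -8.8]
finger_gap: 0.147
gripper_force: 43.8
```

>>> move_arm --commands "0 -0.4 -8 0 0 0 -0.9;0 -2.4 -20.8 0 0 0 -0.9;0 -5.6 -33.4 0 0 0 -0.9;0 -10.1 -45.6 0 0 0 -0.9;0 -15.7 -57.3 0 0 0 -0.9"

```text
t: 54.62
tcp_pos: [0.5104, -0.2863, 0.1299]
tool_rot: [1.0, -0.027, 0.0, 0.003]
force: [-3.1, -10.9, -2.0]
finger_gap: 0.144
gripper_force: 43.9
```

>>> move_arm --commands "0 -6.3 -11.1 0 0 0 -0.9;0 -14 -21.4 0 0 0 -0.9;0 -22.8 -31 0 0 0 -0.9;0 -32.5 -39.5 0 0 0 -0.9;0 -43 -47.1 0 0 0 -0.9"

```text
t: 55.25
tcp_pos: [0.513, -0.2451, 0.1799]
tool_rot: [1.0, -0.027, 0.001, 0.005]
force: [-7.2, -10.3, 13.3]
finger_gap: 0.143
gripper_force: 45.2
```

>>> move_arm --commands "0 -11.3 -6.5 0 0 0 -0.9;0 -23.1 -11.8 0 0 0 -0.9;0 -35.5 -15.9 0 0 0 -0.9;0 -48.1 -18.7 0 0 0 -0.9;0 -61 -20.3 0 0 0 -0.9"

```text
t: 55.88
tcp_pos: [0.5165, -0.1784, 0.1995]
tool_rot: [1.0, -0.027, 0.001, -0.0]
force: [1.4, 3.5, 3.1]
finger_gap: 0.143
gripper_force: 48.8
```

>>> move_arm --commands "0 -6.5 -0.2 0 0 0 -0.9;0 -13 -0.3 0 0 0 -0.9;0 -13 -0.3 0 0 0 -0.9;0 -13 -0.3 0 0 0 -0.9;0 -13 -0.3 0 0 0 -0.9"

```text
t: 56.5
tcp_pos: [0.5173, -0.1637, 0.1987]
tool_rot: [1.0, -0.028, 0.001, -0.002]
force: [0.9, 5.9, 8.3]
finger_gap: 0.139
gripper_force: 49.9
```

```bash
python3 - <<'E'
from h import *
print(telemetry.sense()["tcp_pos"],telemetry.sense()["force"]);s=snapshot("scene")
cv2.imwrite("pics/c1.png",cv2.resize(s["image"][100:290,170:340,::-1],None,fx=3,fy=3,interpolation=cv2.INTER_CUBIC))
E
```

```text
[ 0.51733103 -0.16370933  0.19868544] [0.86601529 5.90512356 8.27567991]
```

>>> move_arm --commands "0 0 0 0 0 0 -0.5;0 0 0 0 0 0 0;0 0 0 0 0 0 1;0 0 0 0 0 0 1;0 0 0 0 0 0 1"

```text
t: 57.18
tcp_pos: [0.5167, -0.1667, 0.1975]
tool_rot: [1.0, -0.028, -0.0, -0.0]
force: [0.8, 0.1, -0.1]
finger_gap: 1.001
gripper_force: 0.0
```

>>> move_arm --commands "0 0 0 0 0 0 1;0 0 0 0 0 0 1;0 0 0 0 0 0 1;0 0 0 0 0 0 1;0 0 0 0 0 0 1"

```text
t: 57.8
tcp_pos: [0.5168, -0.1666, 0.1976]
tool_rot: [1.0, -0.027, -0.0, -0.0]
force: [0.7, -0.6, 0.2]
finger_gap: 0.995
gripper_force: 0.0
```

```bash
python3 - <<'E'
from h import *
st=telemetry.sense();print(st["tcp_pos"],st["force"])
s=snapshot("scene");h=hsv(s);r=((h[...,0]<6)|(h[...,0]>174))&(h[...,1]>150)&(h[...,2]>70)
n,l,S,c=cv2.connectedComponentsWithStats(r.astype(np.uint8));print([(a.tolist(),np.round(cc,1).tolist()) for a,cc in zip(S[1:],c[1:]) if 15<a[4]<1500])
for q in(1.5,1.57,1.64,1.72,1.8):
    x=-.125-.13*np.cos(q);print(q,proj(s,[[.4965+x*.055+o*.9985,-.0436+x*.9985-o*.055,.085+.13*np.sin(q)] for o in(-.049,-.009,.049)]).round(1).tolist())
cv2.imwrite("pics/c2.png",cv2.resize(s["image"][100:290,170:340,::-1],None,fx=3,fy=3,interpolation=cv2.INTER_CUBIC))
E
```

```text
[ 0.51676434 -0.16655007  0.19760678] [ 0.71018368 -0.56111543  0.16272196]
[([377, 99, 35, 17, 295], [394.5, 106.5]), ([234, 210, 18, 13, 93], [241.9, 216.1]), ([230, 247, 7, 6, 17], [232.7, 249.8]), ([237, 249, 15, 31, 127], [243.6, 261.4]), ([233, 263, 4, 11, 21], [234.3, 267.3])]
1.5 [[216.1, 208.9], [227.7, 216.1], [245.4, 227.0]]
1.57 [[219.0, 206.8], [230.7, 213.9], [248.4, 224.7]]
1.64 [[222.0, 204.8], [233.6, 211.9], [251.3, 222.5]]
1.72 [[225.4, 202.9], [237.0, 209.9], [254.6, 220.4]]
1.8 [[228.7, 201.3], [240.3, 208.2], [257.9, 218.6]]
```

View pics/c2.png

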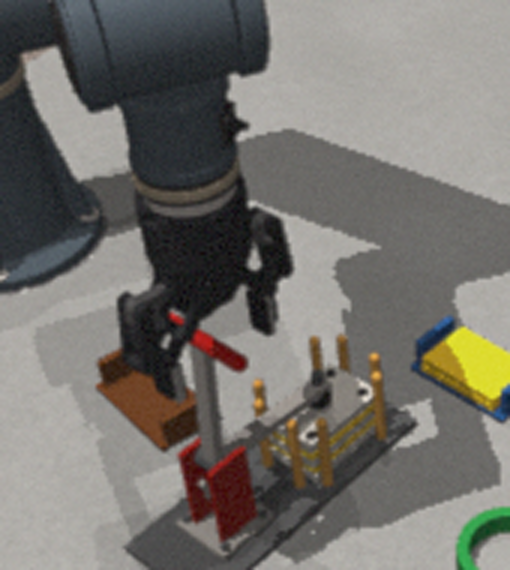

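The clamp is shut with its foot on the bare top plate at (318,390) in the crop, and the bar end fits an angle of about 1.64. I'll wait a little over 3 s, then regrip and swing it back.

>>> move_arm --commands "0 -3 0 0 0 0 1;0 -7 0 0 0 0 1;0 -7 0 0 0 0 1;0 -7 0 0 0 0 1;0 -7 0 0 0 0 1"

```text
t: 58.48
tcp_pos: [0.5172, -0.1596, 0.1976]
tool_rot: [1.0, -0.027, 0.0, 0.0]
force: [-0.1, -0.5, -0.0]
finger_gap: 1.0
gripper_force: 0.0
```

>>> move_arm --commands "0 0 0 0 0 0 1;0 0 0 0 0 0 1;0 0 0 0 0 0 1;0 0 0 0 0 0 1;0 0 0 0 0 0 1"

```text
t: 59.1
tcp_pos: [0.5171, -0.1596, 0.1976]
tool_rot: [1.0, -0.027, 0.0, 0.0]
force: [1.3, -0.1, 0.7]
finger_gap: 1.003
gripper_force: 0.0
```

>>> move_arm --commands "0 0 0 0 0 0 1;0 0 0 0 0 0 1;0 0 0 0 0 0 1;0 0 0 0 0 0 1;0 0 0 0 0 0 1"

```text
t: 59.72
tcp_pos: [0.5172, -0.1596, 0.1976]
tool_rot: [1.0, -0.027, 0.0, -0.0]
force: [-0.3, 0.5, 0.2]
finger_gap: 0.999
gripper_force: 0.0
```

>>> move_arm --commands "0 0 0 0 0 0 1;0 0 0 0 0 0 1;0 0 0 0 0 0 1;0 0 0 0 0 0 1;0 0 0 0 0 0 1"

```text
t: 60.35
tcp_pos: [0.5171, -0.1596, 0.1976]
tool_rot: [1.0, -0.027, -0.0, 0.0]
force: [0.1, -1.0, -0.3]
finger_gap: 0.998
gripper_force: 0.0
```

>>> move_arm --commands "0 0 0 0 0 0 1;0 0 0 0 0 0 1;0 0 0 0 0 0 1;0 0 0 0 0 0 1;0 0 0 0 0 0 1"

```text
t: 60.98
tcp_pos: [0.5171, -0.1596, 0.1976]
tool_rot: [1.0, -0.027, 0.0, -0.0]
force: [-0.8, 0.8, 1.3]
finger_gap: 1.002
gripper_force: 0.0
```

>>> move_arm --commands "0 0 0 0 0 0 1;0 0 0 0 0 0 1;0 0 0 0 0 0 1;0 0 0 0 0 0 1;0 0 0 0 0 0 1"

```text
t: 61.6
tcp_pos: [0.5172, -0.1596, 0.1976]
tool_rot: [1.0, -0.027, 0.0, 0.0]
force: [0.3, 1.3, -0.5]
finger_gap: 1.004
gripper_force: 0.0
```

>>> move_arm --commands "0 0 0 0 0 0 0.3;0 0 0 0 0 0 -0.3;0 0 0 0 0 0 -0.9;0 0 0 0 0 0 -0.9;0 0 0 0 0 0 -0.9"

```text
t: 62.22
tcp_pos: [0.5171, -0.1606, 0.1978]
tool_rot: [1.0, -0.027, 0.0, 0.001]
force: [-1.4, -3.9, 0.0]
finger_gap: 0.148
gripper_force: 43.8
```

Gripped. Swinging the bar back along its arc.

>>> move_arm --commands "0 11.7 -0.3 0 0 0 -0.9;0 24.7 0.6 0 0 0 -0.9;0 37.5 2.9 0 0 0 -0.9;0 50 6.3 0 0 0 -0.9;0 62.1 11 0 0 0 -0.9"

```text
t: 62.85
tcp_pos: [0.5138, -0.2187, 0.1871]
tool_rot: [1.0, -0.028, 0.0, -0.003]
force: [0.3, 8.7, -2.4]
finger_gap: 0.142
gripper_force: 46.2
```

>>> move_arm --commands "0 11.6 5.9 0 0 0 -0.9;0 22.5 13 0 0 0 -0.9;0 32.7 21 0 0 0 -0.9;0 42 30.1 0 0 0 -0.9;0 50.4 40 0 0 0 -0.9"

```text
t: 63.48
tcp_pos: [0.5108, -0.2722, 0.1458]
tool_rot: [1.0, -0.028, -0.0, -0.0]
force: [-0.0, -2.3, 1.6]
finger_gap: 0.143
gripper_force: 48.6
```

>>> move_arm --commands "0 7.3 10.7 0 0 0 -0.9;0 13.6 22.2 0 0 0 -0.9;0 18.6 34.1 0 0 0 -0.9;0 22.5 46.5 0 0 0 -0.9;0 25 59.3 0 0 0 -0.9"

```text
t: 64.1
tcp_pos: [0.5094, -0.2983, 0.0863]
tool_rot: [1.0, -0.027, -0.0, 0.001]
force: [-1.8, -4.9, -0.9]
finger_gap: 0.143
gripper_force: 50.2
```

>>> move_arm --commands "0 1.3 10 0 0 0 -0.9;0 1.5 16 0 0 0 -0.9;0 1.5 18.5 0 0 0 -0.9;0 1.5 18.5 0 0 0 -0.9;0 1.5 18.5 0 0 0 -0.9"

```text
t: 64.72
tcp_pos: [0.5093, -0.3002, 0.0678]
tool_rot: [1.0, -0.027, -0.0, 0.001]
force: [-3.1, -6.5, -4.3]
finger_gap: 0.144
gripper_force: 50.9
```

>>> move_arm --commands "0 0 0 0 0 0 0;0 0 0 0 0 0 1;0 0 0 0 0 0 1;0 0 0 0 0 0 1;0 0 0 0 0 0 1"

```text
t: 65.35
tcp_pos: [0.5096, -0.2983, 0.0689]
tool_rot: [1.0, -0.027, 0.0, 0.0]
force: [0.5, -1.2, -0.5]
finger_gap: 0.998
gripper_force: 0.0
```

>>> move_arm --commands "0 0 -30 0 0 0 1;0 0 -80 0 0 0 1;0 0 -130 0 0 0 1;0 0 -182 0 0 0 1;0 0 -182 0 0 0 1"

```text
t: 65.97
tcp_pos: [0.5119, -0.3002, 0.2559]
tool_rot: [1.0, -0.027, 0.004, 0.004]
force: [0.3, -0.4, 0.2]
finger_gap: 0.999
gripper_force: 0.0
```

```bash
python3 - <<'E'
from h import *
for n in("scene","top"):
    s=snapshot(n);h=hsv(s);r=((h[...,0]<6)|(h[...,0]>174))&(h[...,1]>150)&(h[...,2]>70)
    k,l,S,c=cv2.connectedComponentsWithStats(r.astype(np.uint8));print([(a.tolist(),np.round(cc,1).tolist()) for a,cc in zip(S[1:],c[1:]) if 15<a[4]<1500])
h=hsv(s);m=(abs(h[...,0]-29)<6)&(h[...,1]>150)&(h[...,2]>60)
print(rects(s,m,.022,200,2500));print(rects(s,(h[...,1]<25)&(h[...,2]>110),.054,250,2500))
plan([(505,-180,330,40),(515,-60,330,85),(540,40,250,130),(561.3,109,90,175.5)])
E
```

```text
[([377, 99, 35, 17, 294], [394.5, 106.5]), ([230, 247, 6, 6, 17], [232.6, 249.9]), ([239, 250, 16, 30, 188], [245.7, 264.1]), ([186, 276, 28, 23, 169], [200.3, 287.0])]
[([466, 218, 5, 11, 38], [467.6, 221.9]), ([405, 241, 17, 3, 47], [412.5, 242.1])]
[[560, 110, 90, 63, -5.6, 295.0, 213.0]]
[[304, 139, 108, 50, -31.3, 285.0, 322.0], [508, -469, 56, 53, 49.1, 535.0, 227.0]]
(505, -180, 330, 40) -> [ -10.8 -117.7  -79. ] [ 3.000e-02 -2.000e-02 -4.314e+01]
(515, -60, 330, 85) -> [ 84.8 -85.5   0. ] [  0.   0. -45.]
(540, 40, 250, 130) -> [101.8  16.2  80. ] [  0.   0. -45.]
(561.3, 109, 90, 175.5) -> [ 39.2  60.7 160. ] [  0.    0.  -45.5]
```

The bar is back at scene pixel (200,287), so the clamp is fully open. The pile is at (560,110). Fetching the cover sheet.

>>> move_arm --commands "-2 -23 -20 0 0 -8 1;-4 -47 -40 0 0 -17 1;-6 -70 -60 0 0 -26 1;-8 -94 -79 0 0 -35 1;-11 -118 -79 0 0 -43.1 1"

```text
t: 66.7
tcp_pos: [0.5049, -0.1791, 0.3291]
tool_rot: [0.939, 0.344, -0.0, -0.0]
force: [0.4, -0.0, 0.4]
finger_gap: 0.999
gripper_force: 0.0
```

>>> move_arm --commands "17 -17 0 0 0 -9 1;34 -34 0 0 0 -18 1;51 -51 0 0 0 -27 1;68 -68 0 0 0 -36 1;85 -85.5 0 0 0 -45 1"

```text
t: 67.32
tcp_pos: [0.5141, -0.0587, 0.3273]
tool_rot: [0.736, 0.677, -0.001, -0.002]
force: [0.1, 0.1, 0.5]
finger_gap: 1.003
gripper_force: 0.0
```

>>> move_arm --commands "20 3 10 0 0 -9 1;41 6 30 0 0 -18 1;61 10 50 0 0 -27 1;81 13 65 0 0 -36 1;102 16 80 0 0 -45 1"

```text
t: 67.95
tcp_pos: [0.5387, 0.0412, 0.2468]
tool_rot: [0.421, 0.907, -0.001, -0.003]
force: [-0.2, -0.0, 0.2]
finger_gap: 1.004
gripper_force: 0.0
```

>>> move_arm --commands "8 12 32 0 0 -9 1;16 24 64 0 0 -18 1;24 36 96 0 0 -27 1;32 48 128 0 0 -36 1;39 60.7 160 0 0 -45.5 1"

```text
t: 68.58
tcp_pos: [0.5597, 0.1097, 0.0866]
tool_rot: [0.037, 0.999, -0.0, -0.002]
force: [0.8, -0.5, -0.1]
finger_gap: 1.001
gripper_force: 0.0
```

>>> move_arm --commands "0 0 20 0 0 0 1;0 0 40 0 0 0 1;0 0 40 0 0 0 1;0 0 40 0 0 0 1;0 0 40 0 0 0 1"

```text
t: 69.2
tcp_pos: [0.562, 0.1092, 0.0504]
tool_rot: [0.04, 0.999, 0.0, 0.001]
force: [-0.6, 0.3, 0.2]
finger_gap: 1.0
gripper_force: 0.0
```

```bash
python3 - <<'E'
from h import *
plan([(560.7,109.3,10,175)])
E
```

```text
(560.7, 109.3, 10, 175) -> [ 1.4 -0.  40.4] [0.01 0.06 0.45]
```

>>> move_arm --commands "1 0 10 0 0 0.4 1;1 0 20 0 0 0.4 1;1 0 32 0 0 0.4 1;1 0 40 0 0 0.4 1;1 0 40 0 0 0.4 1"

```text
t: 69.82
tcp_pos: [0.56, 0.1093, 0.0088]
tool_rot: [0.043, 0.999, -0.0, -0.001]
force: [0.4, -0.4, -0.4]
finger_gap: 0.999
gripper_force: 0.0
```

>>> move_arm --commands "0 0 0 0 0 0 0.7;0 0 0 0 0 0 0.3;0 0 0 0 0 0 0.1;0 0 0 0 0 0 0.1;0 0 0 0 0 0 0.1" --grip_force 40

```text
t: 70.45
tcp_pos: [0.5612, 0.1093, 0.0104]
tool_rot: [0.043, 0.999, 0.0, 0.001]
force: [0.2, 0.6, 4.5]
finger_gap: 0.688
gripper_force: 43.5
```

>>> move_arm --commands "0 0 0 0 0 0 0.1;0 0 -5 0 0 0 0.1;0 0 -20 0 0 0 0.1;0 0 -50 0 0 0 0.1;0 0 -80 0 0 0 0.1"

```text
t: 71.08
tcp_pos: [0.5603, 0.1093, 0.091]
tool_rot: [0.043, 0.999, -0.0, -0.0]
force: [0.3, -0.5, -0.3]
finger_gap: 0.683
gripper_force: 43.0
```

>>> move_arm --commands "0 0 -30 0 0 0 0.1;0 0 -60 0 0 0 0.1;0 0 -60 0 0 0 0.1;0 0 -60 0 0 0 0.1;0 0 -60 0 0 0 0.1"

```text
t: 71.7
tcp_pos: [0.5596, 0.1093, 0.1485]
tool_rot: [0.043, 0.999, -0.0, -0.001]
force: [0.9, -0.2, -0.1]
finger_gap: 0.688
gripper_force: 43.1
```

```bash
python3 - <<'E'
from h import *
print(telemetry.sense()["finger_gap"])
plan([(528,35,150,131),(496.5,-44,150,86.8)])
E
```

```text
0.6876392285212569
(528, 35, 150, 131) -> [ 25.1 -76.8  -1.4] [-0.08 -0.15 44.05]
(496.5, -44, 150, 86.8) -> [-39.  -75.6   0. ] [ 0.   0.  44.2]
```

>>> move_arm --commands "5 -15 0 0 0 9 0.1;10 -30 0 0 0 18 0.1;15 -46 0 0 0 27 0.1;20 -61 0 0 0 36 0.1;25 -76.8 -1 0 0 44 0.1"

```text
t: 72.32
tcp_pos: [0.5281, 0.0346, 0.1496]
tool_rot: [0.416, 0.909, -0.0, -0.001]
force: [0.6, 0.1, -0.0]
finger_gap: 0.685
gripper_force: 43.1
```

>>> move_arm --commands "-8 -15 0 0 0 9 0.1;-16 -30 0 0 0 18 0.1;-24 -45 0 0 0 27 0.1;-32 -61 0 0 0 36 0.1;-39 -75.6 0 0 0 44.2 0.1"

```text
t: 72.95
tcp_pos: [0.4969, -0.0445, 0.1497]
tool_rot: [0.728, 0.686, -0.001, -0.001]
force: [-0.5, -0.1, -0.4]
finger_gap: 0.686
gripper_force: 43.1
```

>>> move_arm --commands "0 0 20 0 0 0 0.1;0 0 40 0 0 0 0.1;0 0 50 0 0 0 0.1;0 0 50 0 0 0 0.1;0 0 50 0 0 0 0.1"

```text
t: 73.58
tcp_pos: [0.4981, -0.0441, 0.101]
tool_rot: [0.726, 0.687, 0.0, 0.0]
force: [-0.5, 0.7, -0.8]
finger_gap: 0.684
gripper_force: 43.1
```

```bash
python3 - <<'E'
from h import *
plan([(496.5,-44,51.5,86.8)])
E
```

```text
(496.5, -44, 51.5, 86.8) -> [ 0.  -1.6 49.5] [0.03 0.01 0.06]
```

>>> move_arm --commands "0 -1.3 6 0 0 0 0.1;0 -1.3 12 0 0 0 0.1;0 -1.3 18 0 0 0 0.1;0 -1.3 25 0 0 0 0.1;0 -1.3 31 0 0 0 0.1"

```text
t: 74.2
tcp_pos: [0.4964, -0.044, 0.0692]
tool_rot: [0.726, 0.687, -0.0, -0.0]
force: [-0.6, 0.1, 0.1]
finger_gap: 0.684
gripper_force: 43.1
```

>>> move_arm --commands "0 0 5 0 0 0 0.1;0 0 10 0 0 0 0.1;0 0 14 0 0 0 0.1;0 0 17.5 0 0 0 0.1;0 0 17.5 0 0 0 0.1"

```text
t: 74.82
tcp_pos: [0.4963, -0.044, 0.0521]
tool_rot: [0.726, 0.687, -0.0, -0.0]
force: [-0.7, -0.3, -1.1]
finger_gap: 0.688
gripper_force: 43.1
```

>>> move_arm --commands "0 0 0 0 0 0 0.1;0 0 0 0 0 0 0.7;0 0 0 0 0 0 0.9;0 0 0 0 0 0 0.9;0 0 0 0 0 0 0.9"

```text
t: 75.45
tcp_pos: [0.4965, -0.044, 0.0524]
tool_rot: [0.726, 0.687, 0.0, 0.0]
force: [0.1, 0.3, 0.0]
finger_gap: 0.949
gripper_force: 0.0
```

>>> move_arm --commands "0 0 -30 0 0 0 0.9;0 0 -60 0 0 0 0.9;0 0 -100 0 0 0 0.9;0 0 -150 0 0 0 0.9;0 0 -200 0 0 0 0.9"

```text
t: 76.08
tcp_pos: [0.4959, -0.0439, 0.2537]
tool_rot: [0.726, 0.687, -0.0, -0.0]
force: [0.4, -0.0, -0.4]
finger_gap: 0.951
gripper_force: 0.0
```

>>> move_arm --commands "40 0 -20 0 0 0 0.9;80 0 -40 0 0 0 0.9;120 0 -50 0 0 0 0.9;160 0 -50 0 0 0 0.9;200 0 -50 0 0 0 0.9"

```text
t: 76.7
tcp_pos: [0.5071, 0.1569, 0.3025]
tool_rot: [0.726, 0.687, 0.0, 0.0]
force: [1.1, 0.1, 0.5]
finger_gap: 0.947
gripper_force: 0.0
```

```bash
python3 - <<'E'
from h import *
for n in("top","scene"):
    d=snapshot(n);h=hsv(d);m=(abs(h[...,0]-29)<8)&(h[...,1]>140)&(h[...,2]>60)
    print(n,rects(d,m,.062,150,2500),proj(d,[[.4965,-.0436,.062]]).round(1))
    r=((h[...,0]<6)|(h[...,0]>174))&(h[...,1]>150)&(h[...,2]>70)
    k,l,S,c=cv2.connectedComponentsWithStats(r.astype(np.uint8));print([np.round(cc,1).tolist() for a,cc in zip(S[1:],c[1:]) if 15<a[4]<1500])
E
```

```text
top [[497, -42, 92, 62, 86.4, 358.0, 235.0], [553, 106, 86, 57, -4.6, 296.0, 214.0]] [[358.5 234.9]]
[[468.1, 236.6], [412.3, 242.1]]
scene [[497, -43, 94, 64, 86.3, 275.0, 234.0], [589, 66, 88, 60, -4.8, 327.0, 223.0]] [[276.1 232.5]]
[[394.5, 106.5], [242.7, 259.2], [200.1, 286.7]]
```

The cover sheet lies square at the nest: both views put it at (497,-43) mm, 86°, at the expected height. The spare sheet is in the holder, the clamp is open and the arm is clear. Handing in.

```bash
python3 - <<'E'
from h import *
d=snapshot("top");print(yellow(d,.014));h=hsv(d);print(rects(d,(abs(h[...,0]-29)<8)&(h[...,1]>140)&(h[...,2]>60),.014,150,2500))
from station import ticket
print(ticket.sign_off())
E
```

```text
[[502, -45, 90, 60, 87.4, 358.0, 235.0], [560, 109, 86, 58, -4.7, 296.0, 214.0], [1079, -29, 193, 126, 88.7, 343.0, 21.0]]
[[502, -44, 95, 64, 86.4, 358.0, 235.0], [560, 109, 90, 60, -4.6, 296.0, 214.0]]
the job is handed in; nothing more can be done
None
```

The job is handed in, though the station returned no verdict: all three plates are in the nest with a sheet between each two, pressed by the clamp for over 3 s, the clamp is fully open again, a cover sheet is on top, and the spare sheet is in the blue holder.

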